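# Load the rotary depositor and index the pot under the nozzle

### The arm

A 6-joint arm with a two-finger parallel gripper is mounted at the origin on the work surface. World frame = base frame: x ahead of the robot, y to its left, z up, the work surface at z = 0. Lengths are in m, angles in degrees, forces in N, time in s.
With the tool pointing down it reaches from about 0.325 to 0.9 m from the base axis. Payload 3.5 kg.
Tool frame: the origin (TCP) lies midway between the tips of the shut fingers; the grasp point (between the pads) lies 19 mm behind it; z points along the fingers, y is the direction in which the jaws open and shut (so a half turn about z gives the same grasp; the last joint's range is limited). The gripper opens to 85 mm and grips with 20 to 120 N. Pads are 22 mm wide; open, the fingers measure 114 mm over their backs; the gripper's body (76 mm by 85 mm) begins 54 mm behind the grasp point. The pads swing forward as they close: fully open they stand 13 mm farther back than shut.
Start: joints at [-83.102, 15.837, -1.513, 72.651, 0, 84.076], TCP at [0.139, -0.609, 0.231] pointing down, gripper open.
Joint ranges: [-178.77, 178.77], [-48.84, 107.48], [-61.69, 71.31], [-111.58, 123.2], [-90, 87.43], [-180, 180]. Speed limits (degrees/s): [147.25, 147.25, 180, 180, 180, 180].

### API

Orientations are given as a 3x3 rotation matrix whose columns are the frame's x, y, z axes.
In Python, from cell import r gives the robot as it stands.
- The arm moves only by the shell command python3 -m creep 'ROWS' [FORCE]. ROWS is JSON, one flat list of numbers, 7 for each row, row after row: the turn, a rotation vector about the tool's x, y, z in degrees, then the shift along the tool's x, y, z in cm, then the closure, from 0 (fully open) to 1 (shut). A call has exactly 8 rows; each row is the pose to reach, as a shift and turn from the pose measured when the call began, along the tool's axes at that moment; what a row does not reach only later rows make up. A row lasts 1/8 s, in which the tool goes at most 62.5 mm and 10.7 degrees, less where a joint would pass 70% of its speed; a pose out of reach is approached as far as the arm can. A call with a gripper value outside its range is refused whole. The fingers move at their own pace and stop on an object; FORCE is the grip in N (left out, the last holds). Time passes only in rows, so rows that repeat a pose let the fingers close, or fill a call up. It gives the time, the measured TCP pose, the force and the opening at its end, in the units of the state.
- r.observe(): the state, without advancing time (a new reading comes with each control period).
- r.get_image(name): name is "side" or "top"; returns the picture (480x640x3 uint8, blue, green, red); there is no depth.
- r.camera_params(name): a dict with "vertical_fov" (degrees; the focal length in pixels is half the picture's height over the tangent of half this angle, whatever the lens; pixels are square), "cx", "cy" (the principal point, pixels), "distortion" ([k1, k2, p1, p2, k3] as OpenCV has them; the pictures are not rectified), "R" (3x3) and "t" (3): a world point X has camera coordinates R X + t. Camera axes: x right, y down, z forward; pixel columns grow to the right and rows downward; lengths in m; the calibration is good to about 2 mm. A picture is of the moment at which its call begins. camera_params takes no time and is no camera call.
- r.close_job(): hands the job in, once; it reports no verdict.
Trained networks look in the newest picture that a camera, given by its name, has taken for a name from the list of things; names that differ only in an ending like _2 or _b are one class to them, and where a whole thing is asked for, a point or a joint stands for the part that bears it (a point fixed in the world has none). Each returns a list of dicts, best first, with "confidence" (0 to 1); they miss things now and then, are a little off and sometimes report something else, mostly with a low value. They report only what shows in the picture. A call takes as long as a camera call. They do not tell look-alikes from the thing itself.
- r.find_in(camera, target): "centre" ([x, y, z] in m, in the coordinates of the camera as it stood for that picture, good to about 4 mm: the middle of the surface that is visible of it).
The state is a dict: "time_s": time; "q": joint angles; "dq": joint speeds; "joint_efforts": joint torques, N m; "ee_pos": TCP position; "tcp_rot": TCP orientation; "force": force on the tool from outside, world axes, zero at the start; "torque": the same for the moment, N m; "finger_gap": opening from 0.0 (shut) to 1.0 (fully open).
Only numpy, scipy, OpenCV 4.12 (cv2) and the standard library are available. Lean on these libraries where they do the work, as an engineer would, in place of code of your own. Each camera call takes 0.05 s, during which the arm holds its last target.

### The job

Load the depositor for its next shot: stand the empty clay pot upright in the free blue nest of the round table, click the table round (the red posts are its handles) until that pot rests in the notch right under the nozzle, then lower the rod guard gently all the way down. Do not tip the pot or let it fall, and leave the other things on the bench where they are.

Things in the scene. Friction and masses are not known exactly. Their poses are not given: they have to be found in the camera images.
- pot_mid (a point): the empty open pot to load: brown clay, round, straight-sided, 60 mm across and 70 mm tall, wall 4 mm, 0.13 to 0.27 kg, standing loose on the bench in front of the depositor (on the robot's left), beside a like pot that is filled and has a brass lid. The point is its centre, 35 mm above its underside.
- machine: rotary depositor fixed to the bench: base 55 mm high, round indexing table on it, a 42 mm column 95 mm behind and 205 mm left of the table's axis, a beam at 257 to 293 mm height that carries nozzle, hopper and guard. Origin: on the table's axis at bench height; x points from the operator's side (front, facing the robot's left) to the back, where the nozzle is, y to the operator's left, z up.
- dial (a joint): angle of the round table (anticlockwise from above positive); 0 or a whole turn when the free nest is under the nozzle. Disc 310 mm across, scalloped rim out to 160 mm, upper face 75 mm above the bench. Turns either way without end and clicks every 15 degrees, notches at multiples of 15 degrees; let go, it is pulled into the nearest notch. Each click takes about 8 N at a red post, more if hurried.
- nest (a point): free nest on the round table: blue ring, inner diameter 68 mm, outer 76 mm, 12 mm high, 95 mm from the axis, turning with the table. The point is the centre of its floor, on which the pot must stand, 75 mm above the bench. The two other nests, 120 degrees either way, hold filled pots with brass lids (63 mm across, tops 145 mm above the bench), clamped to the table.
- post_a (a point): one of the three upright red grip posts on the round table, 18 mm thick, from 75 to 135 mm above the bench, 138 mm from the table's axis. The point is half-way up, 105 mm above the bench. post_a stands 60 degrees anticlockwise (from above) of the free nest.
- post_b (a point): the second red post, the same, 180 degrees from the free nest.
- post_c (a point): the third red post, the same, 60 degrees clockwise of the free nest.
- nozzle (a point): the mouth of the nozzle, 20 mm across, 159 mm above the bench, 14 mm above the rim of a pot that stands in a nest; 95 mm from the table's axis, at the back. Fixed.
- guard (a joint): angle of the rod guard: 0 fully down on its stop, growing as it is raised. It starts at 0.76 to 0.90 and then hangs over the front half of the round table, so an upright tool cannot reach the table there: come in from outside with the tool leaning. A stiff hinge holds it at any angle; 2 to 4 N down on its handle lowers it. Fully down it clears pots and posts.
- guard_handle (a point): middle of the guard's black handle sleeve, 20 mm thick, 130 mm long, on its front bar, level and parallel to the machine's y axis, 190 mm from the hinge; 177 mm above the bench when the guard is down, up to 345 mm when raised. Pushing straight down on the sleeve is enough. Steel rods run from it back to the hinge.
- guard_hinge (a point): a point on the guard's hinge axis (parallel to the machine's y axis), 262 mm above the bench, 60 mm behind the round table's axis, in line with the handle's middle. Raising turns the handle up about it.
- full_pot: a filled clay pot with a brass lid, 63 mm across and 70 mm tall, loose on the bench 100 mm or more from the empty one; not to be moved. Origin under its centre.
- scraper: bench scraper with a steel blade and a blue handle, 130 by 90 mm and 24 mm high, lying on the bench on the robot's left; not to be moved.
- spatula: spatula 240 mm long, lying far on the robot's right; not to be moved.
- pot_lid: a loose brass lid, 63 mm across and 12 mm thick, on the bench behind the depositor (robot's right); not to be moved.
- jug: white measuring jug with a handle, 100 mm across and 110 mm tall, standing on the robot's right; not to be moved.
- pot: the same empty pot; origin at the centre of its underside, z up.
Not all that is in view belongs to the job. Leave any turquoise look-alike of the pot alone.

How it is judged (in metres and radians):
On the way, in this order (a step that is already met when the one before it is completed fails the run):
1. the empty pot stands in the free nest (horizontal distance between pot_mid and nest below 0.008 m and height (world z) of pot_mid below 0.114 m and angle between pot_mid's own z axis and vertical below 0.1 rad), for 0.2 s.
2. the table is turned until the nest stands under the nozzle (horizontal distance between nest and nozzle below 0.006 m and horizontal distance between pot_mid and nozzle below 0.011 m), for 0.2 s.
3. the guard is down (value of joint guard below 0.04 rad), for 0.1 s.
At the end, for the whole second after the job is handed in: The empty pot stands upright (within 6 degrees) on the floor of the free nest, within 8 mm of its centre; the table rests in the notch that puts the nest under the nozzle (nest within 6 mm, pot within 11 mm of the nozzle's axis); the guard is down to within 0.04 rad of its stop (all of step 1 and all of step 2 and value of joint guard below 0.04 rad and velocity of joint dial between -0.05 and 0.05 rad/s); the robot touches nothing.
It fails at once if the pot is tipped over (angle between pot_mid's own z axis and vertical above 0.8 rad).
It fails at once if the pot is let fall (contact force between the fingers and pot below 0.05 N and height (world z) of pot_mid above 0.122 m and linear speed of pot above 0.2 m/s).
It fails at once if the guard is slammed (velocity of joint guard below -1.8 rad/s).
It fails at once if another thing on the bench is moved (distance of any of full_pot, scraper, spatula, pot_lid, jug from where it was at the start of the episode above 0.03 m).
It also fails if it takes over 72 s, if anything falls off the work surface, if the arm or the gripper's body presses on something with over 40 N, if the wrist force passes 120 N, or if a joint passes its speed limit or range.

## Working session

There is one attempt and no reset: what is moved stays moved. The work goes in short steps, Python scripts to look and compute and a shell command to move; the robot and the scene stay as the last step left them, time stands still between calls to the robot, and variables do not carry over. Pictures are saved under pics/ and viewed, and the job is handed in when it is done.

```bash
ls -la; mkdir -p pics; python3 - <<'E'
from cell import r
import cv2
s=r.observe();print({k:s[k] for k in s})
for n in("side","top"):
    im=r.get_image(n);cv2.imwrite(f"pics/{n}0.png",im);print(n,r.camera_params(n))
E
```

```text
total 12
drwxr-xr-x  3 agent agent 4096 Dec  7 06:37 .
drwxr-xr-x 23 root  root  4096 Dec  7 06:37 ..
drwxr-xr-x  2 agent agent 4096 Dec  7 06:37 pics
{'time_s': 0.0, 'q': array([-8.31017798e+01,  1.58776323e+01, -1.59663960e+00,  7.26498230e+01,
        5.39409908e-05,  8.40771986e+01]), 'dq': array([-0.0140689 , -0.09558577, -0.06538436,  0.10097604, -0.03073229,
        0.00760067]), 'joint_efforts': array([-2.24033407e-03, -4.45503616e+01,  2.95206982e+01,  1.64101197e-02,
       -1.45929466e-04, -3.30351554e-06]), 'ee_pos': array([ 0.13860694, -0.60865653,  0.23017636]), 'tcp_rot': array([[ 9.75068033e-01,  2.21905981e-01, -2.59198435e-04],
       [ 2.21906019e-01, -9.75065688e-01,  2.15029694e-03],
       [ 2.24428252e-04, -2.15420350e-03, -9.99997655e-01]]), 'force': array([ 0.9794917 ,  0.81420781, -0.01847752]), 'torque': array([-0.01749608,  0.03419305,  0.02718895]), 'finger_gap': 1.0017784903292153}
side {'vertical_fov': 50.39393859762229, 'cx': 318.23795248578443, 'cy': 239.5943819335589, 'distortion': array([0.04075039, 0.        , 0.        , 0.        , 0.        ]), 'R': array([[ 0.09118244, -0.99580996, -0.00694897],
       [-0.95188312, -0.0851058 , -0.29440707],
       [ 0.2925821 ,  0.03345936, -0.95565485]]), 't': array([-0.08619001,  0.56867155,  1.42106176])}
top {'vertical_fov': 46.38698883891511, 'cx': 327.77897583818657, 'cy': 239.7614448816632, 'distortion': array([-0.0646803,  0.       ,  0.       ,  0.       ,  0.       ]), 'R': array([[ 9.37829501e-04, -9.99914541e-01,  1.30396229e-02],
       [-9.89895208e-01, -2.77726502e-03, -1.41773636e-01],
       [ 1.41797735e-01, -1.27749007e-02, -9.89813217e-01]]), 't': array([-0.0446862 ,  0.58320113,  1.43775962])}
```

View pics/side0.png

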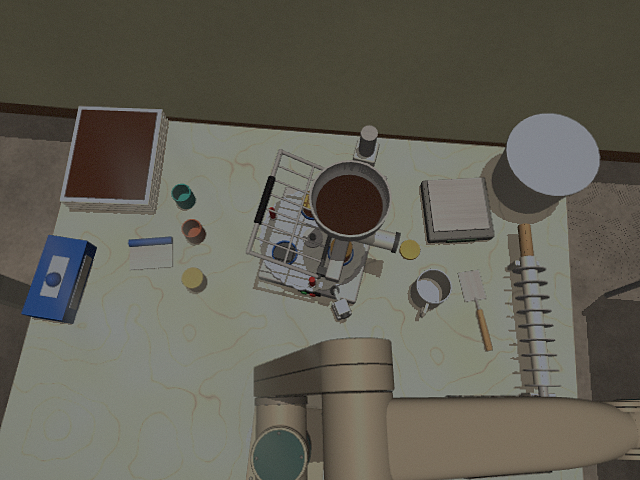

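View pics/top0.png

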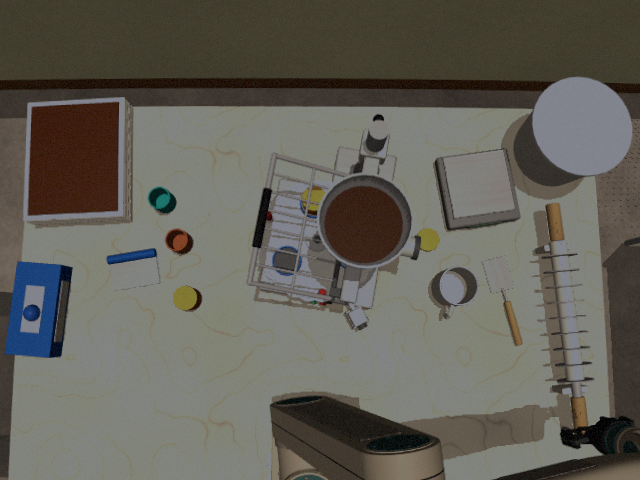

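```bash
cat > h.py <<'E'
import numpy as np, cv2
from cell import r
def K(n):
    p=r.camera_params(n);f=240/np.tan(np.radians(p['vertical_fov'])/2)
    return np.array([[f,0,p['cx']],[0,f,p['cy']],[0,0,1]]),np.array(p['distortion']),np.array(p['R']),np.array(p['t'])
def ray(n,u,v):
    k,d,R,t=K(n);a=cv2.undistortPoints(np.array([[[u,v]]],float),k,d)[0,0]
    return -R.T@t, R.T@np.array([a[0],a[1],1.])
def atz(n,u,v,z):
    c,d=ray(n,u,v);return c+d*(z-c[2])/d[2]
def px(n,X):
    k,d,R,t=K(n);return cv2.projectPoints(np.array(X,float).reshape(-1,1,3),cv2.Rodrigues(R)[0],t,k,d)[0].reshape(-1,2)
def tw(n,c):
    _,_,R,t=K(n);return R.T@(np.array(c)-t)
E
python3 - <<'E'
from h import *
np.set_printoptions(precision=4,suppress=True)
for n in("side","top"):
    for t in("pot_mid","nest","post_a","guard_handle","nozzle","full_pot","machine"):
        for o in r.find_in(n,t)[:5]:
            X=tw(n,o['centre']);print(n,t,round(o['confidence'],2),X,px(n,X)[0])
E
```

```text
side pot_mid 0.61 [0.585  0.3572 0.0392] [191.3304 229.7695]
side pot_mid 0.57 [0.6978 0.4025 0.0392] [182.8635 194.4056]
side pot_mid 0.53 [0.5472 0.0174 0.0769] [299.9055 247.6106]
side nest 0.96 [0.5473 0.0181 0.0757] [299.7173 247.6718]
side nest 0.53 [ 0.4647 -0.3732  0.0359] [429.1457 289.5299]
side post_a 0.81 [0.5475 0.0184 0.0768] [299.6048 247.4737]
side guard_handle 0.88 [0.5511 0.0484 0.3112] [284.0116 219.0903]
side nozzle 0.7 [ 0.555  -0.0638  0.2949] [328.4051 223.4996]
side full_pot 0.94 [0.4268 0.3176 0.0726] [193.0546 278.8002]
side machine 0.6 [ 0.5491 -0.069   0.2893] [330.2187 226.5565]
top pot_mid 0.88 [0.5837 0.3572 0.0307] [177.3337 239.799 ]
top pot_mid 0.64 [0.695  0.4057 0.0365] [160.5183 198.3931]
top nest 0.91 [0.5567 0.0323 0.0764] [298.4305 248.0023]
top post_a 0.67 [0.5582 0.0388 0.072 ] [296.004  247.6277]
top guard_handle 0.64 [0.5594 0.0553 0.3153] [283.472  232.6017]
top nozzle 0.56 [ 0.5677 -0.0624  0.3017] [337.9679 229.9397]
top full_pot 0.85 [0.429  0.3161 0.0698] [187.2348 297.559 ]
top machine 0.97 [ 0.5645 -0.0595  0.3014] [336.6384 231.4069]
```

```bash
python3 - <<'E'
import cv2
for n,(x,y) in (("side",(225,120)),("top",(225,130))):
    im=cv2.imread(f"pics/{n}0.png")[y:y+210,x:x+210]
    im=cv2.convertScaleAbs(im,alpha=1.5,beta=15)
    cv2.imwrite(f"pics/{n}0c.png",cv2.resize(im,(600,600),interpolation=cv2.INTER_CUBIC)[:600])
E
```

```text
(no output)
```

View pics/side0c.png

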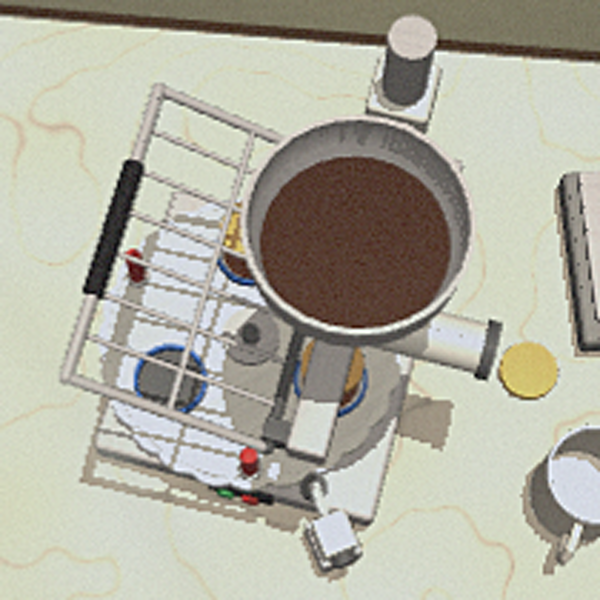

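View pics/top0c.png

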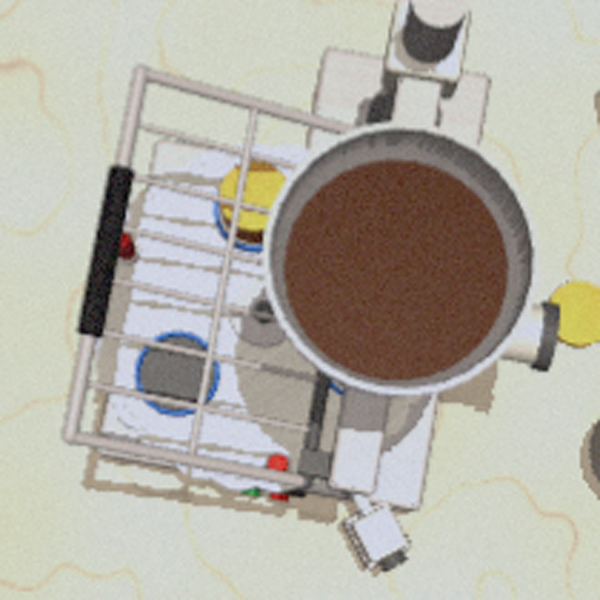

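```bash
cat > fit.py <<'E'
from h import *
from scipy.optimize import least_squares
def model(p):
    ax,ay,yaw,dial,g=p
    R=np.array([[np.cos(yaw),-np.sin(yaw)],[np.sin(yaw),np.cos(yaw)]])
    def W(x,y,z): 
        q=R@[x,y];return [ax+q[0],ay+q[1],z]
    def D(rad,a,z): return W(rad*np.cos(dial+a),rad*np.sin(dial+a),z)
    # guard: hinge x=.06,z=.262
    th0=np.arcsin((.262-.177)/.19)
    hx=.06-.19*np.cos(g-th0);hz=.262+.19*np.sin(g-th0)
    d=np.pi/3
    return dict(nest=D(.095,0,.087),nestf=D(.095,0,.075),pa=D(.138,d,.135),pc=D(.138,-d,.135),pb=D(.138,3*d,.135),lid1=D(.095,2*d,.145),lid2=D(.095,-2*d,.145),
      h1=W(hx,-.065,hz),h2=W(hx,.065,hz),hm=W(hx,0,hz),noz=W(.095,0,.159),ax=W(0,0,.075),hinge=W(.06,0,.262),col=W(.095,.205,.25))
E
cat > f1.py <<'E'
from fit import *
np.set_printoptions(precision=4,suppress=True)
def c(n,x,y): return np.array([225+x/2.857,(120 if n=='side' else 130)+y/2.857])
obs=[('side','nest',170,377),('top','nest',177,373),('side','pa',249,454),('top','pa',278,460),('side','pc',134,255),
 ('side','h1',132,163),('side','h2',95,292),('top','h1',121,168),('top','h2',92,332)]
def res(p):
    m=model(p);return np.concatenate([px(n,m[k])[0]-c(n,x,y) for n,k,x,y in obs])
best=None
for dial in (np.radians(np.arange(0,360,30))):
  for yaw in (-1.3,-1.8,1.5):
    s=least_squares(res,[.55,-.02,yaw,dial,.8],loss='soft_l1')
    if best is None or s.cost<best.cost:best=s
print(best.cost,best.x,np.degrees(best.x[2:]));print(best.fun.reshape(-1,2))
m=model(best.x)
for k in m: print(k,np.array(m[k]))
for n in("side","top"):
    oy=120 if n=='side' else 130
    im=cv2.imread(f"pics/{n}0c.png")
    for k in m:
        u=(px(n,m[k])[0]-[225,oy])*2.857
        cv2.drawMarker(im,tuple(int(v) for v in u),(255,0,255),0,12,1);cv2.putText(im,k,(int(u[0])+5,int(u[1])),0,.45,(255,0,0),1)
    for rad,z,k in((.038,.087,'nest'),(.0315,.145,'lid1'),(.0315,.145,'lid2')):
        a=np.linspace(0,6.28,60);P=np.array(m[k])+np.c_[rad*np.cos(a),rad*np.sin(a),0*a]
        cv2.polylines(im,[((px(n,P)-[225,oy])*2.857).astype(int)],True,(0,160,0),1)
    cv2.imwrite(f"pics/{n}0f.png",im)
E
python3 f1.py
```

```text
Traceback (most recent call last):
  File "f1.py", line 11, in <module>
    s=least_squares(res,[.55,-.02,yaw,dial,.8],loss='soft_l1')
  File "f1.py", line 7, in res
    m=model(p);return np.concatenate([px(n,m[k])[0]-c(n,x,y) for n,k,x,y in obs])
                                      ~~^^^^^^^^
  File "h.py", line 12, in px
    k,d,R,t=K(n);return cv2.projectPoints(np.array(X,float).reshape(-1,1,3),cv2.Rodrigues(R)[0],t,k,d)[0].reshape(-1,2)
            ~^^^
  File "h.py", line 4, in K
    p=r.camera_params(n);f=240/np.tan(np.radians(p['vertical_fov'])/2)
ValueError: time passes only in moves, steps and waits
```

```bash
python3 - <<'E'
from cell import r
import pickle
pickle.dump({n:dict(r.camera_params(n)) for n in("side","top")},open("cam.pkl","wb"))
E
sed -i 's/^import numpy as np, cv2/import numpy as np, cv2, pickle\nCAM=pickle.load(open("cam.pkl","rb"))/; s/p=r.camera_params(n)/p=CAM[n]/' h.py; python3 f1.py
```

```text
43.617963384495056 [ 0.5761 -0.0192  1.565   6.8807  2.2886] [ 89.666  394.2371 131.1293]
[[  0.076    1.3064]
 [  0.4721  -0.0379]
 [ -0.6309   1.6636]
 [ -0.231    2.0462]
 [  0.4103   0.656 ]
 [ -4.0457 -15.4355]
 [  1.6437  -8.1057]
 [ -4.6635  -8.5285]
 [  3.8568   0.4383]]
nest [0.5232 0.0597 0.087 ]
nestf [0.5232 0.0597 0.075 ]
pa [ 0.4385 -0.0286  0.135 ]
pc [0.6369 0.1047 0.135 ]
pb [ 0.6531 -0.1337  0.135 ]
lid1 [ 0.5344 -0.1045  0.145 ]
lid2 [ 0.6709 -0.0127  0.145 ]
h1 [0.6418 0.0882 0.4459]
h2 [0.5118 0.0889 0.4459]
hm [0.5768 0.0885 0.4459]
noz [0.5767 0.0758 0.159 ]
ax [ 0.5761 -0.0192  0.075 ]
hinge [0.5765 0.0408 0.262 ]
col [0.3717 0.077  0.25  ]
```

```bash
sed -i "s/'h1',1/'hX',1/g; s/'h2',9/'h1',9/g; s/'hX'/'h2'/g" f1.py; python3 f1.py
```

```text
3.685622122695108 [ 0.5792 -0.0183 -1.6997  3.8742  0.7756] [-97.3836 221.9742  44.4408]
[[ 0.0794  0.6078]
 [ 0.3928 -0.8631]
 [-0.2417  0.575 ]
 [ 0.0934  0.7434]
 [-0.069   0.1076]
 [-0.1191 -0.1731]
 [ 0.0969  1.4712]
 [-0.9226 -2.0707]
 [ 0.3752 -0.5521]]
nest [0.5253 0.0599 0.087 ]
nestf [0.5253 0.0599 0.075 ]
pa [ 0.4416 -0.0294  0.135 ]
pc [0.6384 0.1063 0.135 ]
pb [ 0.6575 -0.1319  0.135 ]
lid1 [ 0.5384 -0.1041  0.145 ]
lid2 [ 0.6739 -0.0107  0.145 ]
h1 [0.5303 0.1099 0.3203]
h2 [0.6592 0.0932 0.3203]
hm [0.5947 0.1015 0.3203]
noz [ 0.567  -0.1125  0.159 ]
ax [ 0.5792 -0.0183  0.075 ]
hinge [ 0.5715 -0.0778  0.262 ]
col [ 0.7703 -0.1389  0.25  ]
```

View pics/side0f.png

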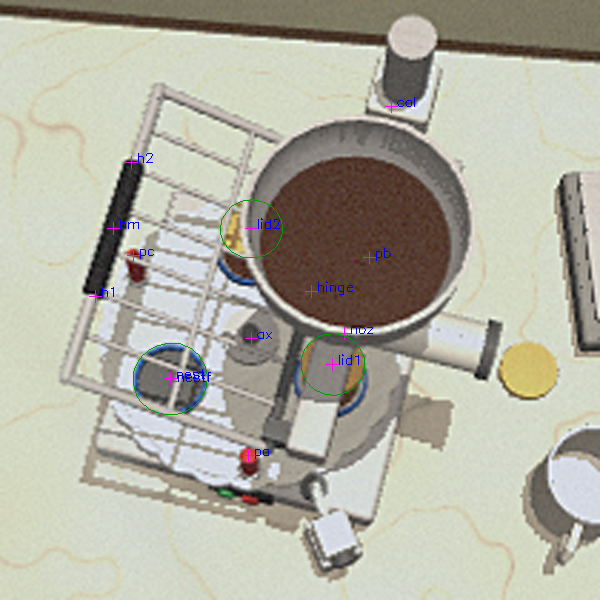

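View pics/top0f.png

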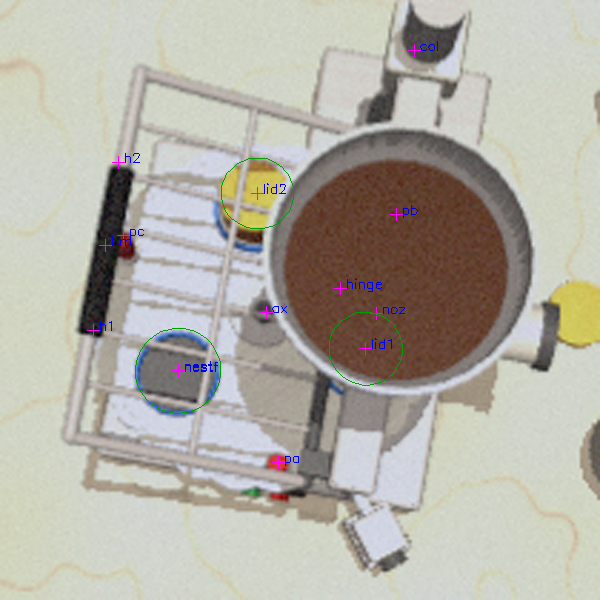

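```bash
python3 - <<'E'
from fit import *
np.set_printoptions(precision=4,suppress=True)
def tri(a,b):
    c1,d1=ray("side",*a);c2,d2=ray("top",*b)
    A=np.c_[d1,-d2];s=np.linalg.lstsq(A,c2-c1,rcond=None)[0];p,q=c1+d1*s[0],c2+d2*s[1]
    return (p+q)/2,np.linalg.norm(p-q)
f=lambda x,y,oy:(225+x/2.857,oy+y/2.857)
for nm,a,b in(("cornerNearRobotFront",(65,380),(68,440)),("cornerFar",(157,86),(140,68)),("boxtop",(333,530),(378,533)),("beamend",(318,430),(357,462)),("hopc",(358,232),(400,262)),("hinge side end",(278,430),(314,462)),("coltop",(412,38),(434,8)),("pipe end",(490,350),(545,335))):
    print(nm,*tri(f(*a,120),f(*b,130)))
p=[.5792,-.0183,np.radians(-97.38)]
im=cv2.imread("pics/top0.png")[175:325,90:290];cv2.imwrite("pics/potc.png",cv2.convertScaleAbs(cv2.resize(im,(800,600),interpolation=cv2.INTER_CUBIC),alpha=1.5))
E
```

```text
cornerNearRobotFront [0.4474 0.1237 0.339 ] 0.0016905827819918093
cornerFar [0.7278 0.0765 0.3381] 0.00020128598568784116
boxtop [ 0.3819 -0.1172  0.1027] 0.001487543875416401
beamend [ 0.4347 -0.0912  0.29  ] 0.005371445502356708
hopc [ 0.5611 -0.1107  0.4446] 0.00121025939787703
hinge side end [ 0.435  -0.0576  0.2772] 0.002688013154485688
coltop [ 0.7489 -0.1412  0.4201] 0.006680693341613675
pipe end [ 0.5398 -0.2454  0.2303] 0.002638613274759573
```

View pics/potc.png

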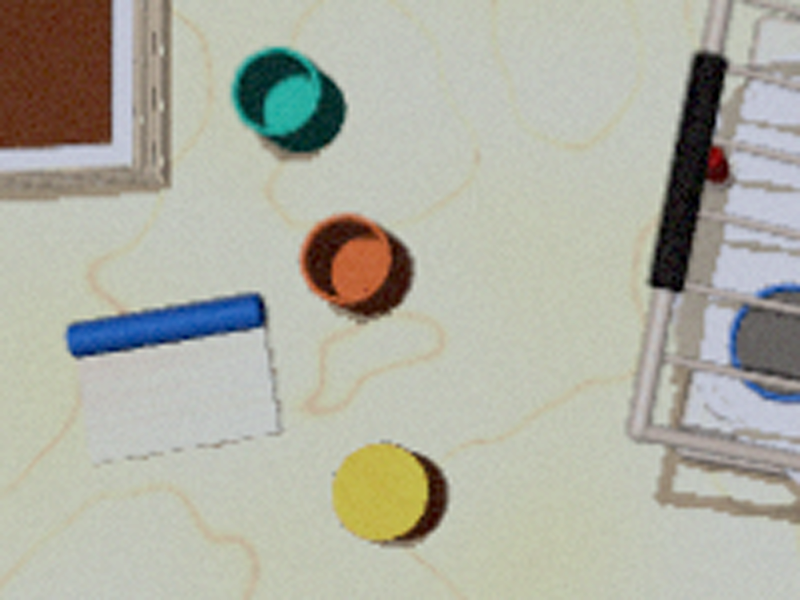

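```bash
cat > f2.py <<'E'
from fit import *
np.set_printoptions(precision=4,suppress=True)
def c(n,x,y): return np.array([225+x/2.857,(120 if n=='side' else 130)+y/2.857])
obs=[('side','nest',170,377),('top','nest',177,373),('side','pa',249,454),('top','pa',278,460),('side','pc',134,255),
 ('side','h2',132,163),('side','h1',95,292),('top','h2',121,168),('top','h1',92,332)]
for fix in (225,210):
    def res(p):
        m=model([*p[:3],np.radians(fix),p[3]]);return np.concatenate([px(n,m[k])[0]-c(n,x,y) for n,k,x,y in obs])
    s=least_squares(res,[.58,-.02,-1.7,.8],loss='soft_l1');print(fix,s.cost,s.x,np.degrees(s.x[2]));m=model([*s.x[:3],np.radians(fix),s.x[3]])
    print(s.fun.reshape(-1,2))
    for k in m: print(k,np.array(m[k]))
def tri(a,b):
    c1,d1=ray("side",*a);c2,d2=ray("top",*b)
    A=np.c_[d1,-d2];s=np.linalg.lstsq(A,c2-c1,rcond=None)[0];p,q=c1+d1*s[0],c2+d2*s[1]
    return (p+q)/2
print(tri(c('side',132,163),c('top',121,168)),tri(c('side',95,292),c('top',92,332)))
print(atz('top',176.75,240.25,.07))
E
python3 f2.py
```

```text
225 7.13186644366907 [ 0.5791 -0.0183 -1.7386  0.7172] -99.61730040671928
[[ 0.2733  1.0088]
 [ 0.6629 -0.4088]
 [ 0.4217  0.6048]
 [ 0.85    0.7114]
 [-0.4365  0.6667]
 [ 0.5259 -0.143 ]
 [-1.0634  0.6329]
 [-0.3766 -3.0272]
 [-1.3082 -2.4233]]
nest [0.5241 0.0592 0.087 ]
nestf [0.5241 0.0592 0.075 ]
pa [ 0.4417 -0.0312  0.135 ]
pc [0.6366 0.1072 0.135 ]
pb [ 0.659  -0.1308  0.135 ]
lid1 [ 0.5395 -0.1046  0.145 ]
lid2 [ 0.6737 -0.0094  0.145 ]
h1 [0.5357 0.1148 0.3096]
h2 [0.6639 0.0931 0.3096]
hm [0.5998 0.1039 0.3096]
noz [ 0.5632 -0.1119  0.159 ]
ax [ 0.5791 -0.0183  0.075 ]
hinge [ 0.5691 -0.0774  0.262 ]
col [ 0.7654 -0.1462  0.25  ]
210 34.36688562215015 [ 0.5821 -0.0188 -1.5278  0.9902] -87.53580779618181
[[-0.2133 -1.344 ]
 [-0.1761 -3.1406]
 [-1.8252 -0.4732]
 [-1.8189 -0.3155]
 [ 1.161  -2.2158]
 [-0.3608 -0.0365]
 [ 8.547   4.304 ]
 [-0.393   1.5059]
 [11.408   5.5723]]
nest [0.5311 0.0614 0.087 ]
nestf [0.5311 0.0614 0.075 ]
pa [ 0.4442 -0.0247  0.135 ]
pc [0.6459 0.1036 0.135 ]
pb [ 0.6562 -0.1352  0.135 ]
lid1 [ 0.5382 -0.103   0.145 ]
lid2 [ 0.677  -0.0147  0.145 ]
h1 [0.5127 0.0826 0.3575]
h2 [0.6425 0.0882 0.3575]
hm [0.5776 0.0854 0.3575]
noz [ 0.5862 -0.1137  0.159 ]
ax [ 0.5821 -0.0188  0.075 ]
hinge [ 0.5847 -0.0787  0.262 ]
col [ 0.791  -0.1049  0.25  ]
[0.6494 0.0893 0.3419] [0.5261 0.1073 0.3439]
[0.5769 0.3485 0.07  ]
```

```bash
python3 - <<'E'
import cv2
im=cv2.imread("pics/top0.png")[215:265,150:200];a=cv2.resize(im,(400,400),interpolation=cv2.INTER_CUBIC)
im=cv2.imread("pics/side0.png")[205:255,165:215];b=cv2.resize(im,(400,400),interpolation=cv2.INTER_CUBIC)
cv2.imwrite("pics/pot2.png",cv2.convertScaleAbs(cv2.hconcat([a,b]),alpha=1.6))
E
```

```text
(no output)
```

View pics/pot2.png

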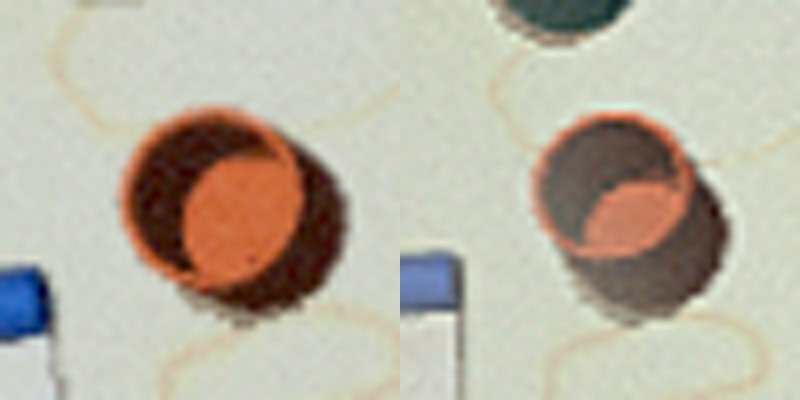

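```bash
python3 - <<'E'
from h import *
np.set_printoptions(precision=4,suppress=True)
print(atz('top',176.5,239.6,.07),atz('side',191.6,228,.07))
a,b=225+177/2.857,130+373/2.857
print(atz('top',a,b,.087),atz('side',225+170/2.857,120+377/2.857,.087))
for n in('top','side'):
    a=np.linspace(0,6.28,7);print(n,px(n,np.array([.5777,.3495,.07])+np.c_[.03*np.cos(a),.03*np.sin(a),0*a]).tolist()[::2])
E
```

```text
[0.5786 0.3492 0.07  ] [0.5812 0.3481 0.07  ]
[0.5231 0.0609 0.087 ] [0.5271 0.0603 0.087 ]
top [[176.830371378162, 228.5162315200189], [166.18407760590185, 245.6248661335449], [186.1131404079206, 245.71705943347428], [176.8668758267083, 228.51637458093276]]
side [[192.58375088071585, 219.67100951097282], [181.50730242320563, 233.0650765785637], [198.7297212232516, 234.56591301045697], [192.6151619628163, 219.67373448663457]]
```

Candidates for the pot in the top view: the brown open pot (177,240), the turquoise open look-alike (159,198) and the brass-lidded full pot (185,298). The description fits the brown open one, and the crop confirms it. The free blue nest is at (287,260). I'll retract and raise the arm before swinging left.

```bash
python3 -m creep '[0,0,-10,1.4,-3.4,-2.1,0, 0,0,-20,2.8,-6.8,-4.2,0, 0,0,-30,4.2,-10.2,-6.3,0, 0,0,-40,5.6,-13.6,-8.4,0, 0,0,-50,7,-17,-10.5,0, 0,0,-60,8.4,-20.4,-12.6,0, 0,0,-70,9.8,-23.8,-14.7,0, 0,0,-80,11.2,-27.2,-16.8,0]' 30
cat > log.py <<'E'
from h import *
import json
s=r.observe()
np.set_printoptions(precision=4,suppress=True)
print(s['time_s'],s['q'],s['ee_pos'],s['finger_gap'],s['force']);print(s['tcp_rot'])
open('log.jsonl','a').write(json.dumps([list(map(float,s['q'])),list(map(float,s['ee_pos'])),np.array(s['tcp_rot']).tolist()])+"\n")
E
python3 log.py
```

```text
time_s: 1.8
ee_pos: [0.1876, -0.3181, 0.4002]
tcp_rot: [[-0.055, 0.998, 0.0], [0.998, 0.055, -0.001], [-0.001, 0.0, -1.0]]
force: [0.1, 0.3, -0.4]
finger_gap: 1.0
1.8 [-69.534  -13.2881 -11.4187  91.8219   0.0069  17.3272] [ 0.1876 -0.3181  0.4002] 1.0004253234989073 [ 0.0624  0.3286 -0.3502]
[[-0.0548  0.9985  0.0004]
 [ 0.9985  0.0548 -0.0007]
 [-0.0008  0.0004 -1.    ]]
```

```bash
python3 -m creep '[0,0,-10,4.5,3.8,0,0, 0,0,-20,9,7.6,0,0, 0,0,-30,13.5,11.4,0,0, 0,0,-40,18,15.2,0,0, 0,0,-50,23.7,16.3,0,0, 0,0,-60,29.4,17.4,0,0, 0,0,-70,35.1,18.4,0,0, 0,0,-80,40.8,19.5,0,0]'; python3 log.py
```

```text
time_s: 2.8
ee_pos: [0.3598, 0.1019, 0.4004]
tcp_rot: [[-0.994, 0.114, 0.002], [0.114, 0.994, -0.001], [-0.002, -0.001, -1.0]]
force: [1.2, -0.3, -0.2]
finger_gap: 0.998
2.8 [  5.9328 -12.8251 -11.0532  91.654   -0.058   12.4557] [0.3598 0.1019 0.4004] 0.9978015422229708 [ 1.2114 -0.3296 -0.1516]
[[-0.9935  0.1136  0.0022]
 [ 0.1136  0.9935 -0.0008]
 [-0.0022 -0.0005 -1.    ]]
```

```bash
python3 - <<'E'
from scipy.spatial.transform import Rotation as R
for i in range(1,9): print((R.from_euler('z',-4*i,degrees=True)*R.from_euler('y',-5.625*i,degrees=True)).as_rotvec(degrees=True).round(1))
E
```

```text
[-0.2 -5.6 -4. ]
[ -0.8 -11.2  -8. ]
[ -1.8 -16.8 -11.9]
[ -3.1 -22.4 -15.8]
[ -4.9 -27.8 -19.6]
[ -7.1 -33.2 -23.3]
[ -9.6 -38.6 -26.9]
[-12.6 -43.8 -30.3]
```

```bash
python3 -m creep '[-0.2,-5.6,-4,0.6,5.5,0,0, -0.8,-11.2,-8,1.2,11,0,0, -1.8,-16.8,-11.9,1.9,16.4,0,0, -3.1,-22.4,-15.8,-1.4,18,4.4,0, -4.9,-27.8,-19.6,-4.6,19.5,8.8,0, -7.1,-33.2,-23.3,-7.9,21,13.2,0, -9.6,-38.6,-26.9,-11.2,22.6,17.5,0, -12.6,-43.8,-30.3,-14.4,24.1,21.9,0]'; python3 log.py
```

```text
time_s: 3.8
ee_pos: [0.5297, 0.325, 0.1839]
tcp_rot: [[-0.638, -0.429, 0.64], [-0.304, 0.903, 0.303], [-0.708, -0.001, -0.706]]
force: [1.6, 0.5, -1.1]
finger_gap: 0.998
3.8 [ 25.6734  -3.7735 -45.4255   3.2883  -0.2183   0.1583] [0.5297 0.325  0.1839] 0.9980441772024692 [ 1.5653  0.5152 -1.0918]
[[-0.6378 -0.429   0.6396]
 [-0.3035  0.9033  0.3032]
 [-0.7078 -0.0007 -0.7064]]
```

```bash
python3 -m creep '[0,0,0,1.9,0,2,0, 0,0,0,3.8,0,4,0, 0,0,0,5.7,0,5.9,0, 0,0,0,5.7,0,7.9,0, 0,0,0,5.7,0,9.9,0, 0,0,0,5.7,0,11.9,0, 0,0,0,5.7,0,13.9,0, 0,0,0,5.7,0,15.9,0]'; python3 log.py; python3 - <<'E'
from h import *
a=r.get_image('top')[190:290,110:243];b=r.get_image('side')[180:280,120:253]
f=lambda i:cv2.resize(i,(400,300),interpolation=cv2.INTER_CUBIC)
cv2.imwrite("pics/g1.png",cv2.convertScaleAbs(cv2.hconcat([f(a),f(b)]),alpha=1.6))
E
```

```text
time_s: 4.8
ee_pos: [0.5957, 0.3562, 0.0309]
tcp_rot: [[-0.638, -0.429, 0.64], [-0.303, 0.903, 0.303], [-0.708, -0.001, -0.706]]
force: [-0.4, 0.2, -0.3]
finger_gap: 1.0
4.8 [ 25.6206  20.057  -44.3722 -19.4934  -0.1802   0.122 ] [0.5957 0.3562 0.0309] 0.9995977904867378 [-0.376   0.2393 -0.2635]
[[-0.6378 -0.429   0.6397]
 [-0.3035  0.9033  0.3033]
 [-0.7079 -0.0007 -0.7063]]
```

View pics/g1.png

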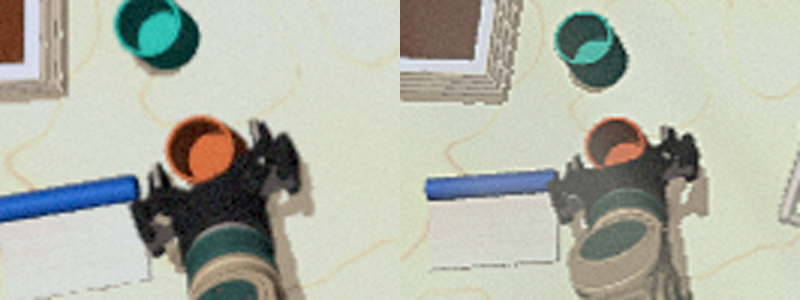

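```bash
python3 -m creep '[0,0,0,0,0,0,0.2, 0,0,0,0,0,0,0.3, 0,0,0,0,0,0,0.4, 0,0,0,0,0,0,0.5, 0,0,0,0,0,0,0.6, 0,0,0,0,0,0,0.8, 0,0,0,0,0,0,0.9, 0,0,0,0,0,0,0.9]' 30; python3 log.py; python3 - <<'E'
from h import *
a=r.get_image('top')[190:290,110:243];b=r.get_image('side')[180:280,120:253]
f=lambda i:cv2.resize(i,(400,300),interpolation=cv2.INTER_CUBIC)
cv2.imwrite("pics/g2.png",cv2.convertScaleAbs(cv2.hconcat([f(a),f(b)]),alpha=1.6))
E
```

```text
time_s: 5.9
ee_pos: [0.5959, 0.3564, 0.031]
tcp_rot: [[-0.638, -0.429, 0.64], [-0.303, 0.903, 0.304], [-0.708, -0.0, -0.706]]
force: [-4.9, -1.2, 6.2]
finger_gap: 0.693
5.9 [ 25.6202  20.0668 -44.3495 -19.4922  -0.1616   0.1219] [0.5959 0.3564 0.031 ] 0.6932236146232292 [-4.9165 -1.1621  6.2308]
[[-0.6377 -0.4292  0.6396]
 [-0.3034  0.9032  0.3036]
 [-0.708  -0.0005 -0.7062]]
```

View pics/g2.png

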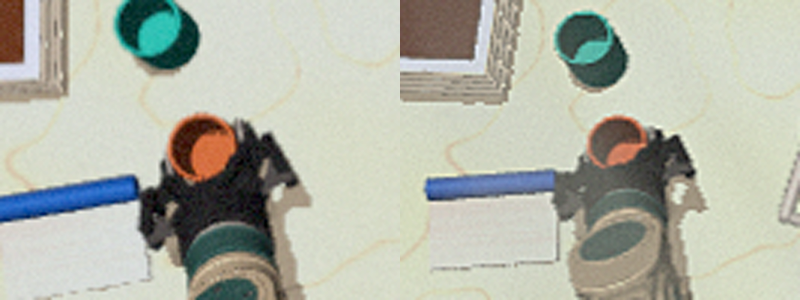

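```bash
python3 -m creep '[0,0,0,-0.3,0,-0.3,0.9, 0,0,0,-0.8,0,-0.8,0.9, 0,0,0,-2,0,-2,0.9, 0,0,0,-4,0,-4,0.9, 0,0,0,-6,0,-6,0.9, 0,0,0,-8,0,-8,0.9, 0,0,0,-9,0,-9,0.9, 0,0,0,-9,0,-9,0.9]'; python3 log.py; python3 - <<'E'
from h import *
a=r.get_image('top')[190:290,110:243];b=r.get_image('side')[180:280,120:253]
f=lambda i:cv2.resize(i,(400,300),interpolation=cv2.INTER_CUBIC)
cv2.imwrite("pics/g3.png",cv2.convertScaleAbs(cv2.hconcat([f(a),f(b)]),alpha=1.6))
E
```

```text
time_s: 7.0
ee_pos: [0.5963, 0.3566, 0.1597]
tcp_rot: [[-0.636, -0.429, 0.641], [-0.303, 0.903, 0.304], [-0.71, -0.001, -0.705]]
force: [-0.7, -0.4, -2.7]
finger_gap: 0.692
7.0 [ 25.6247   6.015  -39.2435  -0.4612  -0.1757   0.1271] [0.5963 0.3566 0.1597] 0.6916833202359437 [-0.7273 -0.4336 -2.6633]
[[-0.6363 -0.4291  0.6411]
 [-0.3027  0.9033  0.3041]
 [-0.7096 -0.0006 -0.7046]]
```

View pics/g3.png

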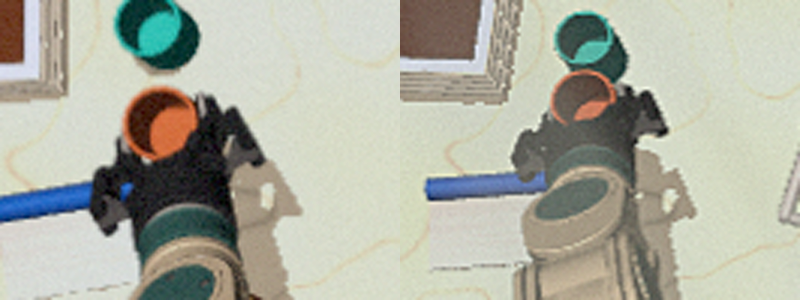

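```bash
python3 - <<'E'
from h import *
np.set_printoptions(precision=4,suppress=True)
print(atz('top',163.7,231.3,.1987),atz('side',181.3,212.3,.1987))
# kin fit
import json
from scipy.optimize import least_squares
D=[json.loads(l) for l in open('log.jsonl')]+[[[-83.1018,15.8776,-1.5966,72.65,0,84.077],[.13861,-.60866,.23018],None]]
def fk(p,q):
    h,o,a,b,L,d,f=p;q=np.radians(q)
    # planar part
    A=q[1];B=q[1]-q[2];C=B+q[3]
    r=o+a*np.sin(A)+b*np.cos(B)-f*0+L*np.cos(C)+f*np.sin(A)*0
    z=h+a*np.cos(A)-b*np.sin(B)-L*np.sin(C)
    return r,z
def res(p):
    e=[]
    for q,x,_ in D:
        r,z=fk(p,q);e+=[r-np.sqrt(x[0]**2+x[1]**2-.0645**2),z-x[2]]
    return e
s=least_squares(res,[.3,0,.4,.4,.25,.06,0]);print(s.x,np.abs(s.fun).max())
E
```

```text
[0.58   0.347  0.1987] [0.5843 0.3455 0.1987]
[ 0.2452 -0.0105  0.5637  0.503   0.4095  0.06    0.    ] 0.00330571951445352
```

```bash
python3 -m creep '[1,0,1,1,-1.2,-0.6,0.9, 2,0,2,2.4,-2.8,-1.5,0.9, 3.2,0,3.2,3.9,-4.6,-2.5,0.9, 4.4,0,4.4,5.4,-6.4,-3.5,0.9, 5.6,0,5.6,6.9,-8.2,-4.5,0.9, 6.8,0,6.8,8.4,-9.9,-5.4,0.9, 8.2,0,8.2,9.8,-11.5,-6.3,0.9, 8.2,0,8.2,9.8,-11.5,-6.3,0.9]'; python3 log.py; python3 - <<'E'
from h import *
for n in('top','side'): cv2.imwrite(f"pics/{n}4.png",cv2.convertScaleAbs(r.get_image(n),alpha=1.4))
a=cv2.imread('pics/top4.png')[170:320,200:400];b=cv2.imread('pics/side4.png')[170:320,200:400]
f=lambda i:cv2.resize(i,(400,300),interpolation=cv2.INTER_CUBIC)
cv2.imwrite("pics/g4.png",cv2.hconcat([f(a),f(b)]))
E
```

```text
time_s: 8.1
ee_pos: [0.5397, 0.2015, 0.1308]
tcp_rot: [[-0.689, -0.237, 0.685], [-0.169, 0.972, 0.166], [-0.705, -0.001, -0.71]]
force: [0.3, -0.1, -2.4]
finger_gap: 0.691
8.1 [ 14.2591  -3.0942 -53.2582  -4.9634  -0.4264   0.3673] [0.5397 0.2015 0.1308] 0.6907100356329069 [ 0.3353 -0.1053 -2.3532]
[[-0.6892 -0.2368  0.6847]
 [-0.1686  0.9716  0.1663]
 [-0.7046 -0.0008 -0.7096]]
```

View pics/g4.png

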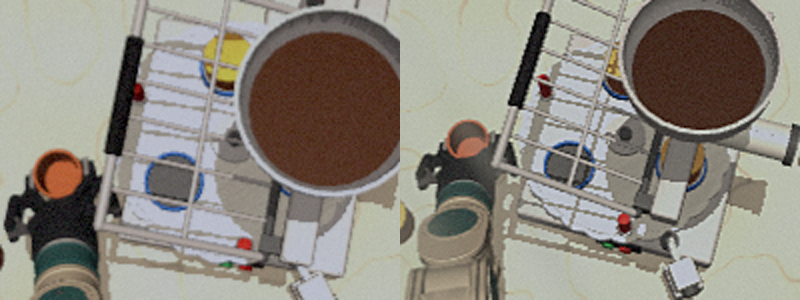

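```bash
python3 -m creep '[1.3,0,1.3,0.3,-1.9,-0.3,0.9, 2.6,0,2.6,0.6,-3.9,-0.6,0.9, 3.9,0,3.9,0.9,-5.8,-0.9,0.9, 5.2,0,5.2,1.2,-7.8,-1.2,0.9, 6.6,0,6.6,1.5,-9.8,-1.5,0.9, 8.2,0,8.2,1.9,-11.7,-1.8,0.9, 10,0,10,2.2,-13.6,-2.2,0.9, 10,0,10,2.2,-13.6,-2.2,0.9]'; python3 log.py; python3 - <<'E'
from h import *
for n in('top','side'): cv2.imwrite(f"pics/{n}5.png",cv2.convertScaleAbs(r.get_image(n),alpha=1.4))
a=cv2.imread('pics/top5.png')[210:310,240:340];b=cv2.imread('pics/side5.png')[200:300,240:340]
f=lambda i:cv2.resize(i,(400,400),interpolation=cv2.INTER_CUBIC)
cv2.imwrite("pics/g5.png",cv2.hconcat([f(a),f(b)]))
E
```

```text
time_s: 9.2
ee_pos: [0.544, 0.0624, 0.1328]
tcp_rot: [[-0.707, 0.008, 0.707], [0.005, 1.0, -0.006], [-0.707, -0.0, -0.707]]
force: [1.3, 0.0, -2.5]
finger_gap: 0.692
9.2 [ -0.053   -6.67   -56.167   -4.5129  -0.3046   0.2672] [0.544  0.0624 0.1328] 0.6920563837400133 [ 1.2903  0.0309 -2.5116]
[[-0.7069  0.008   0.7073]
 [ 0.0053  1.     -0.006 ]
 [-0.7073 -0.0005 -0.7069]]
```

View pics/g5.png

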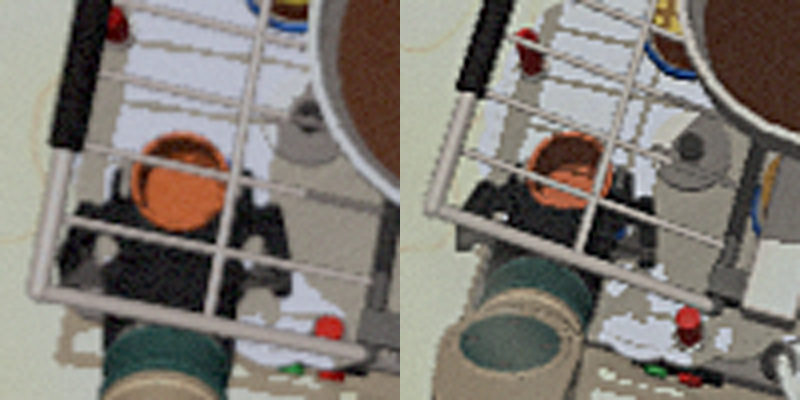

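```bash
cat > ov.py <<'E'
from h import *
import sys
tag,z=sys.argv[1],float(sys.argv[2])
for P in [tuple(map(float,a.split(','))) for a in sys.argv[3:]]:
  out=[]
  for n in('top','side'):
    im=cv2.imread(f'pics/{n}{tag}.png');c=px(n,[*P,z])[0].round().astype(int)-[25,25]
    cr=cv2.resize(im[c[1]:c[1]+50,c[0]:c[0]+50],(400,400),interpolation=cv2.INTER_CUBIC)
    a=np.linspace(0,6.28,90)
    for rad in(.030,.026):
        q=(px(n,np.array([*P,z])+np.c_[rad*np.cos(a),rad*np.sin(a),0*a])-c+.5)*8
        cv2.polylines(cr,[q.astype(int)],True,(255,0,0),1)
    out.append(cr)
  cv2.imwrite(f'pics/ov{tag}_{P[0]}_{P[1]}.png',cv2.hconcat(out))
E
python3 ov.py 5 .1718 .527,.0605
```

```text
(no output)
```

View pics/ov5_0.527_0.0605.png

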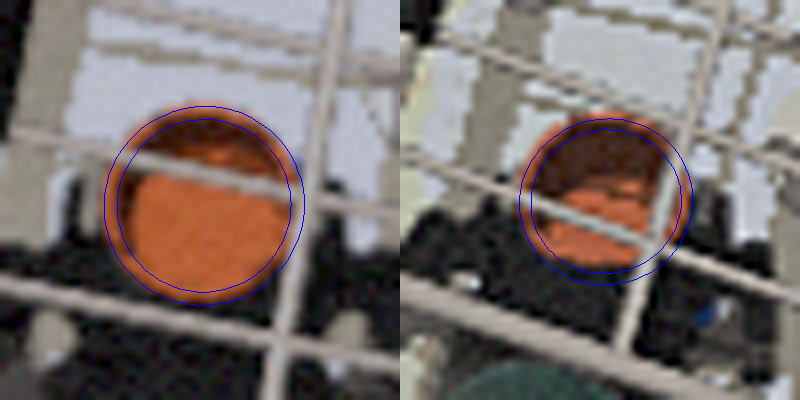

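```bash
for n in top side; do python3 -c "
import cv2;i=cv2.imread('pics/${n}0.png');cv2.imwrite('pics/${n}n0.png',cv2.convertScaleAbs(i,alpha=1.4))"; done
sed 's/(.030,.026)/(.038,.034)/' ov.py > ovn.py; python3 ovn.py n0 .087 .5235,.0605
```

```text
(no output)
```

View pics/ovn0_0.5235_0.0605.png

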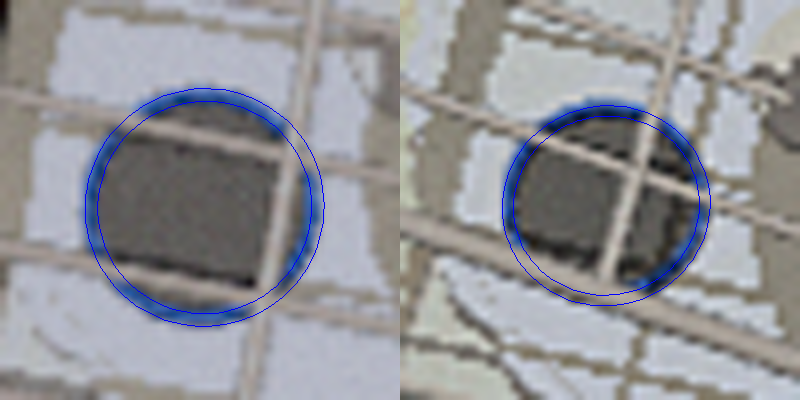

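```bash
python3 -m creep '[0,0,0,0.3,0,-0.3,0.9, 0,0,0,0.3,0,-0.3,0.9, 0,0,0,0.6,0,0,0.9, 0,0,0,0.9,0,0.3,0.9, 0,0,0,1.2,0,0.6,0.9, 0,0,0,1.3,0,0.7,0.9, 0,0,0,1.3,0,0.7,0.9, 0,0,0,1.3,0,0.7,0.9]'; python3 log.py; python3 - <<'E'
from h import *
for n in('top','side'): cv2.imwrite(f"pics/{n}6.png",cv2.convertScaleAbs(r.get_image(n),alpha=1.4))
E
python3 ov.py 6 .158 .5235,.0605
```

```text
time_s: 10.3
ee_pos: [0.5399, 0.0635, 0.1188]
tcp_rot: [[-0.707, 0.006, 0.707], [0.004, 1.0, -0.004], [-0.708, -0.0, -0.707]]
force: [-0.0, -0.1, -2.1]
finger_gap: 0.689
10.3 [  0.0372  -5.2064 -57.4796  -7.3052  -0.2752   0.2629] [0.5399 0.0635 0.1188] 0.6890840470264686 [-0.0415 -0.065  -2.097 ]
[[-0.7067  0.006   0.7075]
 [ 0.0041  1.     -0.0043]
 [-0.7075 -0.0001 -0.7067]]
```

View pics/ov6_0.5235_0.0605.png

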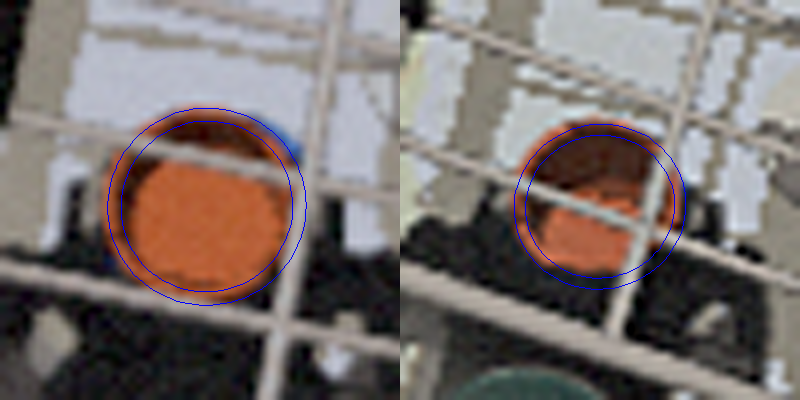

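```bash
python3 -m creep '[0,0,0,0.05,-0.1,-0.05,0.9, 0,0,0,0.2,-0.1,0.15,0.9, 0,0,0,0.35,-0.1,0.3,0.9, 0,0,0,0.5,-0.1,0.45,0.9, 0,0,0,0.65,-0.1,0.6,0.9, 0,0,0,0.75,-0.1,0.7,0.9, 0,0,0,0.85,-0.1,0.8,0.9, 0,0,0,0.85,-0.1,0.8,0.9]'; python3 log.py; python3 - <<'E'
from h import *
for n in('top','side'): cv2.imwrite(f"pics/{n}7.png",cv2.convertScaleAbs(r.get_image(n),alpha=1.4))
E
python3 ov.py 7 .146 .5235,.0605
```

```text
time_s: 11.4
ee_pos: [0.5395, 0.0624, 0.107]
tcp_rot: [[-0.707, 0.006, 0.707], [0.004, 1.0, -0.004], [-0.707, -0.0, -0.707]]
force: [-0.4, -0.4, -2.4]
finger_gap: 0.693
11.4 [ -0.1349  -3.5462 -58.2616  -9.7407  -0.1535   0.1429] [0.5395 0.0624 0.107 ] 0.6925735160267943 [-0.418  -0.3606 -2.3822]
[[-0.7068  0.006   0.7074]
 [ 0.0042  1.     -0.0043]
 [-0.7074 -0.0001 -0.7068]]
```

View pics/ov7_0.5235_0.0605.png

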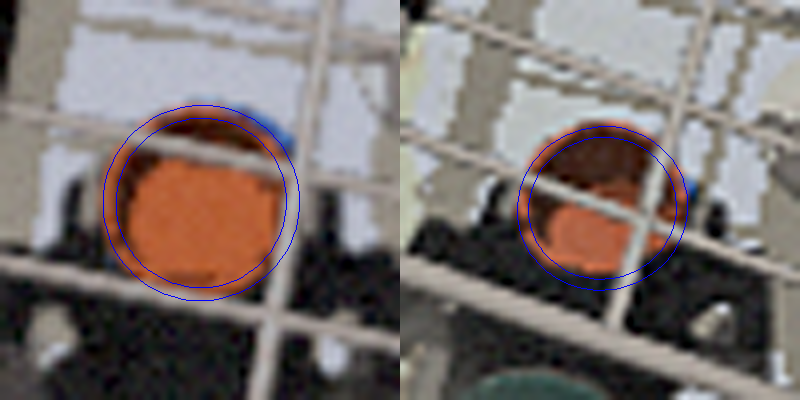

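```bash
python3 -m creep '[0,0,0,0.05,0,0.05,0.9, 0,0,0,0.1,0,0.1,0.9, 0,0,0,0.12,0,0.12,0.9, 0,0,0,0.15,0,0.15,0.9, 0,0,0,0.15,0,0.15,0.9, 0,0,0,0.15,0,0.15,0.9, 0,0,0,0.15,0,0.15,0.9, 0,0,0,0.15,0,0.15,0.9]'; python3 log.py
```

```text
time_s: 12.5
ee_pos: [0.5403, 0.0625, 0.1059]
tcp_rot: [[-0.705, 0.006, 0.709], [0.004, 1.0, -0.004], [-0.709, -0.0, -0.705]]
force: [-1.4, 0.2, 3.8]
finger_gap: 0.694
12.5 [ -0.1339  -3.2551 -58.3378 -10.2285  -0.1509   0.1466] [0.5403 0.0625 0.1059] 0.694149807537753 [-1.4063  0.2336  3.7974]
[[-0.7053  0.006   0.7089]
 [ 0.0042  1.     -0.0043]
 [-0.7089 -0.     -0.7053]]
```

```bash
cat > kin.py <<'E'
import numpy as np
from scipy.spatial.transform import Rotation as R
def Rt(h,e): # heading deg, e below horizontal deg ; x back/up, y left, z fwd/down
    h,e=np.radians([h,e]);z=np.array([np.cos(h)*np.cos(e),np.sin(h)*np.cos(e),-np.sin(e)]);y=np.array([-np.sin(h),np.cos(h),0]);return np.c_[np.cross(y,z),y,z]
def wr(q1,h,e):
    M=R.from_euler('z',-q1,degrees=True).as_matrix()@Rt(h,e)
    z=M[:,2];q5=np.arcsin(z[1]);C=np.arctan2(-z[2],z[0])
    B=Rt(0,np.degrees(C))
    # rotate about x by angle s.t. z-> ; 
    W=B.T@M; z2=W[:,2]; a=np.arctan2(-z2[1],z2[2]); W2=R.from_euler('x',-a).as_matrix()@W
    q6=np.degrees(np.arctan2(W2[1,0],W2[0,0]));return np.degrees(C),np.degrees(a),q6
E
python3 - <<'E'
from kin import *
for az,h,e in((64.6,-95,50),(64.6,-115,50),(64.6,-70,50),(95,-80,50),(120,-60,50),(150,-45,50),(200,-35,55)):
    p=np.array([.579+.138*np.cos(np.radians(az)),-.0183+.138*np.sin(np.radians(az)),.1]);z=Rt(h,e)[:,2]
    w=p-.41*z; q1=np.degrees(np.arctan2(w[1],w[0])-np.arcsin(.0645/np.hypot(*w[:2])))
    print(az,h,w.round(3),round(q1),np.round(wr(q1,h,e)))
E
```

```text
64.6 -95 [0.661 0.369 0.414] 24 [112.  34. 126.]
64.6 -115 [0.75  0.345 0.414] 20 [121.  27. 143.]
64.6 -70 [0.548 0.354 0.414] 27 [96. 40. 99.]
95 -80 [0.521 0.379 0.414] 30 [106.  37. 116.]
120 -60 [0.378 0.329 0.414] 34 [93. 40. 95.]
150 -45 [0.273 0.237 0.414] 31 [78. 39. 72.]
200 -35 [0.257 0.069 0.436] 1 [60. 20. 31.]
```

```bash
python3 -m creep '[0,0,0,0,0,0,0.4, 0,0,0,0,0,0,0.3, 0,0,0,0,0,0,0.25, 0,0,0,0,0,0,0.2, 0,0,0,0,0,0,0.15, 0,0,0,0,0,0,0.08, 0,0,0,0,0,0,0, 0,0,0,0,0,0,0]'; python3 log.py; python3 - <<'E'
from h import *
for n in('top','side'): cv2.imwrite(f"pics/{n}8.png",cv2.convertScaleAbs(r.get_image(n),alpha=1.4))
E
python3 ov.py 8 .145 .5235,.0605
```

```text
time_s: 13.5
ee_pos: [0.5404, 0.0625, 0.1059]
tcp_rot: [[-0.705, 0.006, 0.709], [0.004, 1.0, -0.004], [-0.709, -0.0, -0.705]]
force: [0.2, -0.1, 0.5]
finger_gap: 0.999
13.5 [ -0.1351  -3.2551 -58.3346 -10.2288  -0.1496   0.1435] [0.5404 0.0625 0.1059] 0.9987716566472 [ 0.1614 -0.0692  0.4631]
[[-0.7052  0.006   0.7089]
 [ 0.0042  1.     -0.0043]
 [-0.7089 -0.0001 -0.7053]]
```

View pics/ov8_0.5235_0.0605.png

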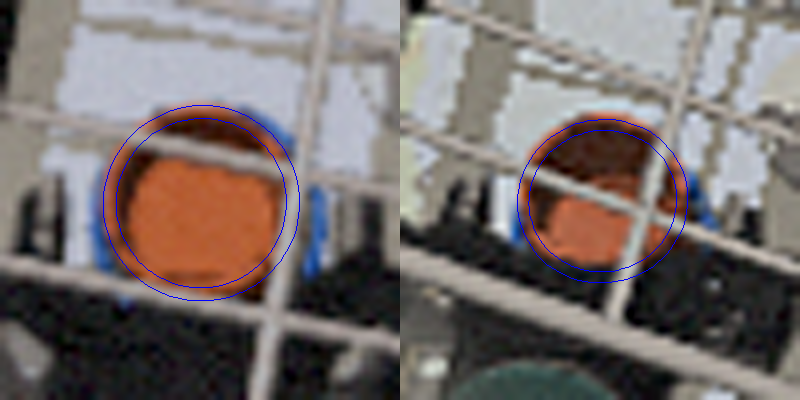

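```bash
python3 -m creep '[0,0,0,0,0,-1,0, 0,0,0,0,0,-3,0, 0,0,0,0,0,-5,0, 0,0,0,0,0,-7,0, 0,0,0,0,0,-9,0, 0,0,0,0,0,-9,0, 0,0,0,0,3,-9,0, 0,0,0,0,7,-9,0]'; python3 log.py
```

```text
time_s: 14.6
ee_pos: [0.4773, 0.1327, 0.1694]
tcp_rot: [[-0.705, 0.009, 0.71], [0.006, 1.0, -0.006], [-0.71, 0.0, -0.705]]
force: [0.6, -0.4, -0.1]
finger_gap: 0.997
14.6 [ 14.1093 -16.8321 -57.2204   5.3547 -10.3226  10.4226] [0.4773 0.1327 0.1694] 0.9973910023957359 [ 0.6414 -0.4319 -0.0643]
[[-0.7046  0.0091  0.7096]
 [ 0.0064  1.     -0.0064]
 [-0.7096  0.     -0.7046]]
```

```bash
cat > go.py <<'E'
# usage: go.py "x,y,z,h,e" ... : prints rotvec/shift for each target from the measured pose
from kin import *; import sys
from cell import r
s=r.observe();R0=np.array(s['tcp_rot']);p0=np.array(s['ee_pos'])
print('now',p0.round(4),'h',np.degrees(np.arctan2(R0[1,2],R0[0,2])).round(1),'e',np.degrees(np.arcsin(-R0[2,2])).round(1))
for a in sys.argv[1:]:
    x=list(map(float,a.split(',')));d=R.from_matrix(R0.T@Rt(x[3],x[4])).as_rotvec(degrees=True);t=R0.T@(np.array(x[:3])-p0)*100
    print(d.round(1),t.round(1))
E
python3 go.py .48,.16,.175,-5,45 .485,.19,.18,-11,46 .49,.22,.185,-17,47 .50,.25,.19,-23,48 .505,.26,.19,-29,48 .51,.265,.19,-35,49 .52,.27,.19,-41,50 .53,.27,.19,-46,50
```

```text
now [0.4773 0.1327 0.1694] h -0.5 e 44.8
[3.2 0.2 3.2] [-0.6  2.7 -0.2]
[7.4 1.2 7.5] [-1.3  5.7 -0.2]
[11.5  2.2 11.8] [-1.9  8.7 -0.2]
[15.5  3.2 16.3] [-3.  11.8  0.1]
[19.6  3.1 20.6] [-3.3 12.8  0.4]
[23.6  4.1 25.2] [-3.7 13.3  0.8]
[27.4  5.  29.8] [-4.4 13.8  1.5]
[30.8  4.9 33.5] [-5.1 13.8  2.2]
```

```bash
python3 -m creep '[3.2,0.2,3.2,-0.6,2.7,-0.2,0, 7.4,1.2,7.5,-1.3,5.7,-0.2,0, 11.5,2.2,11.8,-1.9,8.7,-0.2,0.2, 15.5,3.2,16.3,-3,11.8,0.1,0.4, 19.6,3.1,20.6,-3.3,12.8,0.4,0.45, 23.6,4.1,25.2,-3.7,13.3,0.8,0.45, 27.4,5,29.8,-4.4,13.8,1.5,0.45, 30.8,4.9,33.5,-5.1,13.8,2.2,0.45]'; python3 log.py; python3 go.py .55,.265,.19,-52,50  .57,.26,.19,-58,50 .585,.25,.19,-64,50 .60,.24,.185,-70,50 .61,.225,.18,-75,50 .62,.205,.18,-80,50 .63,.185,.175,-85,50 .637,.17,.175,-90,50
```

```text
time_s: 15.6
ee_pos: [0.531, 0.2712, 0.1891]
tcp_rot: [[-0.531, 0.721, 0.446], [0.553, 0.693, -0.463], [-0.643, 0.0, -0.766]]
force: [-0.0, -0.4, 0.2]
finger_gap: 0.548
15.6 [ 38.8628  14.366  -17.5211  53.9182 -39.8206  83.4995] [0.531  0.2712 0.1891] 0.547788101931069 [-0.0109 -0.4466  0.2144]
[[-0.5305  0.7211  0.4456]
 [ 0.5526  0.6928 -0.4634]
 [-0.6428  0.0004 -0.766 ]]
now [0.531  0.2712 0.1891] h -46.1 e 50.0
[3.8 0.  4.5] [-1.4  0.9  1.1]
[7.6 0.  9.1] [-2.7  2.   2.2]
[11.5  0.  13.7] [-4.1  2.4  3.3]
[15.3 -0.  18.3] [-5.1  2.8  4.8]
[18.6 -0.  22.1] [-6.2  2.5  6.4]
[21.8 -0.  25.9] [-7.8  1.8  7.7]
[25.  -0.  29.7] [-9.1  1.2  9.5]
[28.2 -0.  33.6] [-10.3   0.6  10.5]
```

```bash
python3 -m creep '[3.8,0,4.5,-1.4,0.9,1.1,0.45, 7.6,0,9.1,-2.7,2,2.2,0.45, 11.5,0,13.7,-4.1,2.4,3.3,0.45, 15.3,0,18.3,-5.1,2.8,4.8,0.45, 18.6,0,22.1,-6.2,2.5,6.4,0.45, 21.8,0,25.9,-7.8,1.8,7.7,0.45, 25,0,29.7,-9.1,1.2,9.5,0.45, 28.2,0,33.6,-10.3,0.6,10.5,0.45]'; python3 log.py; python3 - <<'E'
from h import *
for n in('top','side'): cv2.imwrite(f"pics/{n}9.png",cv2.convertScaleAbs(r.get_image(n),alpha=1.4))
a=cv2.imread('pics/top9.png')[150:300,200:350];b=cv2.imread('pics/side9.png')[150:300,200:350]
f=lambda i:cv2.resize(i,(400,400),interpolation=cv2.INTER_CUBIC)
cv2.imwrite("pics/g9.png",cv2.hconcat([f(a),f(b)]))
E
python3 go.py .637,.095,.095,-90,50
```

```text
time_s: 16.6
ee_pos: [0.6372, 0.1691, 0.1725]
tcp_rot: [[0.002, 1.0, -0.003], [0.766, -0.004, -0.643], [-0.643, -0.001, -0.766]]
force: [1.0, -0.2, -0.2]
finger_gap: 0.55
16.6 [ 24.1175  34.3769   9.8885  84.6441 -35.839  120.5457] [0.6372 0.1691 0.1725] 0.5502086771485615 [ 1.0261 -0.2225 -0.1727]
[[ 0.0021  1.     -0.0033]
 [ 0.7659 -0.0037 -0.643 ]
 [-0.643  -0.0011 -0.7659]]
now [0.6383 0.1682 0.1728] h -90.2 e 50.0
[-0.1  0.  -0.1] [-0.6 -0.1 10.7]
```

View pics/g9.png

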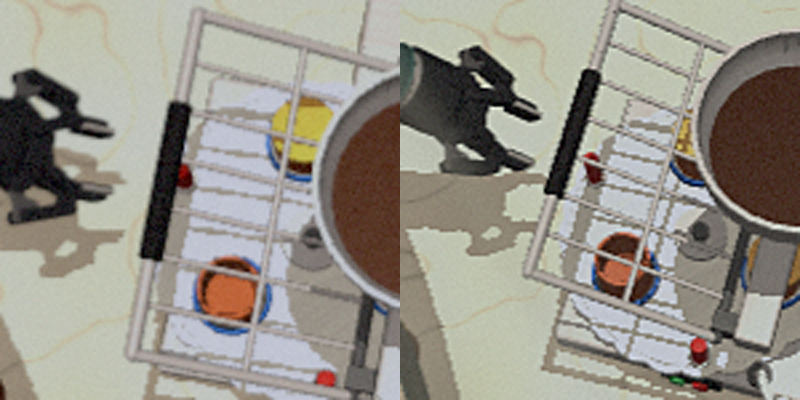

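```bash
python3 - <<'E'
from h import *
for n in('top','side'):
    print(n,(px(n,[.638,.169,.1725])[0]-[200,150])*2.667,(px(n,[.637,.108,.135])[0]-[200,150])*2.667)
E
```

```text
top [108.81637521 158.76659511] [179.73520744 167.82295498]
side [129.66843783 141.36951001] [189.89568066 159.40251826]
```

```bash
python3 -m creep '[0,0,0,-0.2,0,2,0.45, 0,0,0,-0.5,0,4,0.45, 0,0,0,-0.6,0,5.5,0.45, 0,0,0,-0.6,0,7,0.45, 0,0,0,-0.6,0,8.5,0.45, 0,0,0,-0.6,0,9.7,0.45, 0,0,0,-0.6,0,10.6,0.45, 0,0,0,-0.6,0,10.6,0.45]'; python3 log.py; python3 - <<'E'
from h import *
for n in('top','side'): cv2.imwrite(f"pics/{n}10.png",cv2.convertScaleAbs(r.get_image(n),alpha=1.4))
a=cv2.imread('pics/top10.png')[150:300,200:350];b=cv2.imread('pics/side10.png')[150:300,200:350]
f=lambda i:cv2.resize(i,(400,400),interpolation=cv2.INTER_CUBIC)
cv2.imwrite("pics/g10.png",cv2.hconcat([f(a),f(b)]))
E
```

```text
time_s: 17.7
ee_pos: [0.6376, 0.0948, 0.0949]
tcp_rot: [[0.002, 1.0, -0.004], [0.766, -0.004, -0.643], [-0.643, -0.002, -0.766]]
force: [0.4, 0.6, 0.5]
finger_gap: 0.549
17.7 [ 18.535   34.4202  -0.0518  70.7342 -37.499  113.9195] [0.6376 0.0948 0.0949] 0.5492520049497506 [0.425  0.6304 0.5224]
[[ 0.002   1.     -0.0038]
 [ 0.7656 -0.004  -0.6433]
 [-0.6433 -0.0016 -0.7656]]
```

View pics/g10.png

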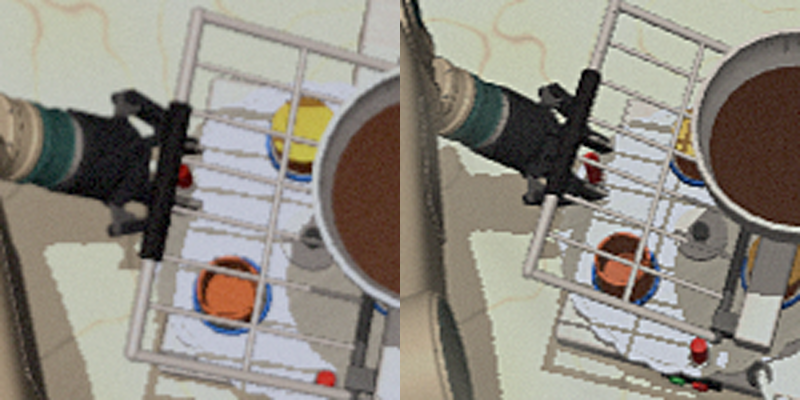

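```bash
cat > arc.py <<'E'
import sys,subprocess,numpy as np
a=[float(v) for v in sys.argv[1:]]
out=[]
for f in a:
    h=np.interp(f,[64.6,95,120,150,200],[-90,-75,-60,-45,-35]);e=np.interp(f,[150,200],[50,55])
    x=.579+.138*np.cos(np.radians(f))+.012*np.cos(np.radians(h));y=-.0163+.138*np.sin(np.radians(f))+.012*np.sin(np.radians(h))
    out.append(f"{x},{y},.095,{h},{e}")
subprocess.run([sys.executable,'go.py',*out])
E
python3 arc.py 65 69 73 77 81 85 89 93
```

```text
now [0.6383 0.0955 0.0957] h -90.2 e 50.0
[-0.3  0.  -0.3] [ 0.1 -0.1 -0. ]
[-1.5  0.  -1.8] [ 0.4 -0.9 -0.3]
[-2.8  0.  -3.3] [ 0.7 -1.8 -0.5]
[-4.1  0.  -4.8] [ 0.9 -2.7 -0.6]
[-5.3  0.  -6.3] [ 1.  -3.6 -0.8]
[-6.6  0.  -7.9] [ 1.1 -4.5 -0.8]
[-7.9  0.  -9.4] [ 1.1 -5.4 -0.9]
[ -9.1   0.  -10.9] [ 1.1 -6.4 -0.9]
```

```bash
python3 -m creep '[0,0,0,0.1,-0.1,0,0.65, -1.5,0,-1.8,0.4,-0.9,-0.3,0.65, -2.8,0,-3.3,0.7,-1.8,-0.5,0.65, -4.1,0,-4.8,0.9,-2.7,-0.6,0.65, -5.3,0,-6.3,1,-3.6,-0.8,0.65, -6.6,0,-7.9,1.1,-4.5,-0.8,0.65, -7.9,0,-9.4,1.1,-5.4,-0.9,0.65, -9.1,0,-10.9,1.1,-6.4,-0.9,0.65]' 40; python3 log.py; python3 - <<'E'
from h import *
for n in('top','side'): cv2.imwrite(f"pics/{n}11.png",cv2.convertScaleAbs(r.get_image(n),alpha=1.4))
a=cv2.imread('pics/top11.png')[150:300,200:350];b=cv2.imread('pics/side11.png')[150:300,200:350]
f=lambda i:cv2.resize(i,(400,400),interpolation=cv2.INTER_CUBIC)
cv2.imwrite("pics/g11.png",cv2.hconcat([f(a),f(b)]))
E
python3 arc.py 97 101 105 109 113 117 121 125
```

```text
time_s: 18.8
ee_pos: [0.5745, 0.1106, 0.0959]
tcp_rot: [[-0.186, 0.97, 0.157], [0.743, 0.244, -0.623], [-0.642, 0.001, -0.766]]
force: [0.1, -0.2, 0.6]
finger_gap: 0.352
18.8 [ 22.7804  24.8746 -15.5187  56.7657 -39.4342 101.2475] [0.5745 0.1106 0.0959] 0.3517444328115305 [ 0.0684 -0.2405  0.5859]
[[-0.1865  0.9698  0.1572]
 [ 0.7433  0.2439 -0.6229]
 [-0.6424  0.0007 -0.7663]]
now [0.5723 0.1098 0.0954] h -76.1 e 50.0
[-1.5  0.  -1.5] [ 0.1 -0.7 -0. ]
[-3.   0.  -3.4] [ 0.2 -1.6 -0.1]
[-4.6  0.  -5.2] [ 0.2 -2.5 -0.1]
[-6.1  0.  -7. ] [ 0.2 -3.4 -0.1]
[-7.7 -0.  -8.9] [ 0.1 -4.3  0. ]
[ -9.2  -0.  -10.7] [-0.  -5.2  0.1]
[-10.7  -0.  -12.5] [-0.2 -6.1  0.3]
[-12.  -0. -14.] [-0.5 -7.   0.5]
```

View pics/g11.png

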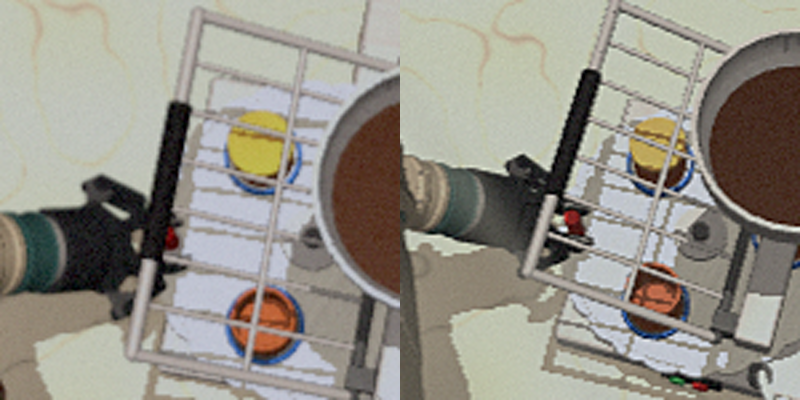

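The table has turned two clicks, the post is still in the fork and the pot is upright, so I'll continue round the arc.

```bash
python3 -m creep '[-1.5,0,-1.5,0.1,-0.7,0,0.65, -3,0,-3.4,0.2,-1.6,-0.1,0.65, -4.6,0,-5.2,0.2,-2.5,-0.1,0.65, -6.1,0,-7,0.2,-3.4,-0.1,0.65, -7.7,0,-8.9,0.1,-4.3,0,0.65, -9.2,0,-10.7,0,-5.2,0.1,0.65, -10.7,0,-12.5,-0.2,-6.1,0.3,0.65, -12,0,-14,-0.5,-7,0.5,0.65]'; python3 log.py; python3 arc.py 129 133 137 141 145 149 153 157
```

```text
time_s: 19.9
ee_pos: [0.5064, 0.0861, 0.0954]
tcp_rot: [[-0.412, 0.843, 0.347], [0.646, 0.538, -0.541], [-0.643, 0.001, -0.766]]
force: [0.1, 0.3, 0.3]
finger_gap: 0.347
19.9 [ 23.1707  11.4109 -35.374   35.3518 -39.3402  77.8119] [0.5064 0.0861 0.0954] 0.3468928944015549 [0.127  0.2745 0.2775]
[[-0.4118  0.8428  0.3467]
 [ 0.6461  0.5383 -0.5412]
 [-0.6427  0.0011 -0.7661]]
now [0.5064 0.0861 0.0954] h -57.4 e 50.0
[-1.2 -0.  -1.5] [ 0.  -0.9  0. ]
[-2.5 -0.  -3.1] [-0.1 -1.8  0.1]
[-3.8 -0.  -4.6] [-0.3 -2.7  0.3]
[-5.  -0.  -6.1] [-0.5 -3.6  0.4]
[-6.3 -0.  -7.7] [-0.7 -4.5  0.6]
[-7.6 -0.  -9.2] [-1.  -5.3  0.9]
[ -8.3   0.3 -10. ] [-1.4 -6.1  1.2]
[ -8.8   0.7 -10.7] [-1.8 -6.9  1.5]
```

```bash
python3 -m creep '[-1.2,0,-1.5,0,-0.9,0,0.65, -2.5,0,-3.1,-0.1,-1.8,0.1,0.65, -3.8,0,-4.6,-0.3,-2.7,0.3,0.65, -5,0,-6.1,-0.5,-3.6,0.4,0.65, -6.3,0,-7.7,-0.7,-4.5,0.6,0.65, -7.6,0,-9.2,-1,-5.3,0.9,0.65, -8.3,0.3,-10,-1.4,-6.1,1.2,0.65, -8.8,0.7,-10.7,-1.8,-6.9,1.5,0.65]'; python3 log.py; python3 arc.py 161 165 169 173 177 181 185 185;  python3 - <<'E'
from h import *
for n in('top','side'): cv2.imwrite(f"pics/{n}12.png",cv2.convertScaleAbs(r.get_image(n),alpha=1.4))
a=cv2.imread('pics/top12.png')[180:330,220:370];b=cv2.imread('pics/side12.png')[180:330,220:370]
f=lambda i:cv2.resize(i,(400,400),interpolation=cv2.INTER_CUBIC)
cv2.imwrite("pics/g12.png",cv2.hconcat([f(a),f(b)]))
E
```

```text
time_s: 20.9
ee_pos: [0.4607, 0.029, 0.0956]
tcp_rot: [[-0.561, 0.689, 0.459], [0.533, 0.725, -0.436], [-0.633, 0.0, -0.774]]
force: [-0.9, -0.5, -0.6]
finger_gap: 0.353
20.9 [ 15.2472  -1.3955 -50.7794  17.6541 -32.7872  51.9692] [0.4607 0.029  0.0956] 0.35329294217139967 [-0.8726 -0.5082 -0.6209]
[[-0.5609  0.6891  0.4588]
 [ 0.5335  0.7247 -0.4362]
 [-0.6331  0.0001 -0.7741]]
now [0.4607 0.029  0.0956] h -43.6 e 50.7
[-0.5  0.4 -0.6] [-0.2 -0.8  0.3]
[-1.   0.8 -1.2] [-0.6 -1.7  0.5]
[-1.5  1.2 -1.8] [-0.9 -2.5  0.8]
[-2.   1.6 -2.5] [-1.4 -3.3  1.2]
[-2.4  2.  -3.1] [-1.8 -4.   1.6]
[-2.9  2.4 -3.7] [-2.3 -4.7  2. ]
[-3.4  2.8 -4.4] [-2.9 -5.4  2.4]
[-3.4  2.8 -4.4] [-2.9 -5.4  2.4]
```

View pics/g12.png

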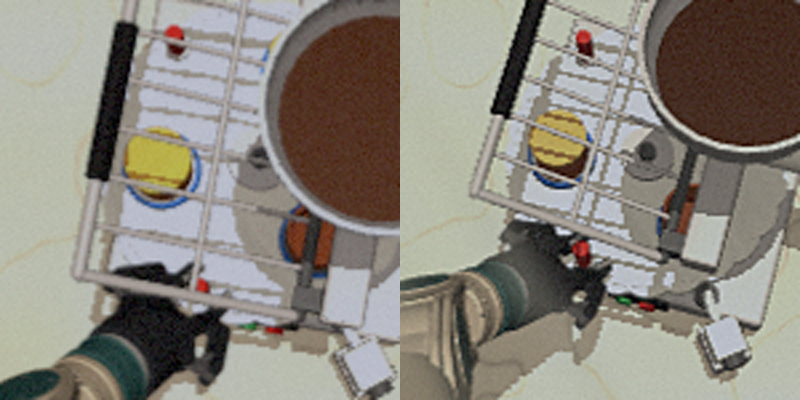

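```bash
python3 -m creep '[-0.5,0.4,-0.6,-0.2,-0.8,0.3,0.65, -1,0.8,-1.2,-0.6,-1.7,0.5,0.65, -1.5,1.2,-1.8,-0.9,-2.5,0.8,0.65, -2,1.6,-2.5,-1.4,-3.3,1.2,0.65, -2.4,2,-3.1,-1.8,-4,1.6,0.65, -2.9,2.4,-3.7,-2.3,-4.7,2,0.65, -3.4,2.8,-4.4,-2.9,-5.4,2.4,0.65, -3.4,2.8,-4.4,-2.9,-5.4,2.4,0.65]'; python3 log.py; python3 arc.py 188 191 194 197 200 201 202 203;  python3 - <<'E'
from h import *
for n in('top','side'): cv2.imwrite(f"pics/{n}13.png",cv2.convertScaleAbs(r.get_image(n),alpha=1.4))
a=cv2.imread('pics/top13.png')[200:350,250:400];b=cv2.imread('pics/side13.png')[200:350,230:380]
f=lambda i:cv2.resize(i,(400,400),interpolation=cv2.INTER_CUBIC)
cv2.imwrite("pics/g13.png",cv2.hconcat([f(a),f(b)]))
E
```

```text
time_s: 22.0
ee_pos: [0.4513, -0.036, 0.0954]
tcp_rot: [[-0.632, 0.618, 0.469], [0.498, 0.786, -0.365], [-0.594, 0.003, -0.804]]
force: [-0.2, 0.5, 0.6]
finger_gap: 0.345
22.0 [  1.0578  -7.7002 -55.7124  12.1358 -21.9431  33.3336] [ 0.4513 -0.036   0.0954] 0.34478479545230456 [-0.1505  0.5077  0.6236]
[[-0.6317  0.6176  0.4685]
 [ 0.4981  0.7865 -0.3651]
 [-0.594   0.0027 -0.8045]]
now [ 0.4513 -0.036   0.0954] h -37.9 e 53.6
[-0.3  0.2 -0.7] [-0.4 -0.5  0.3]
[-0.7  0.5 -1.2] [-0.8 -1.   0.6]
[-1.   0.8 -1.7] [-1.2 -1.4  1. ]
[-1.4  1.1 -2.2] [-1.7 -1.8  1.3]
[-1.7  1.4 -2.6] [-2.2 -2.2  1.7]
[-1.7  1.4 -2.6] [-2.4 -2.3  1.8]
[-1.7  1.4 -2.6] [-2.5 -2.5  1.9]
[-1.7  1.4 -2.6] [-2.7 -2.6  2. ]
```

View pics/g13.png

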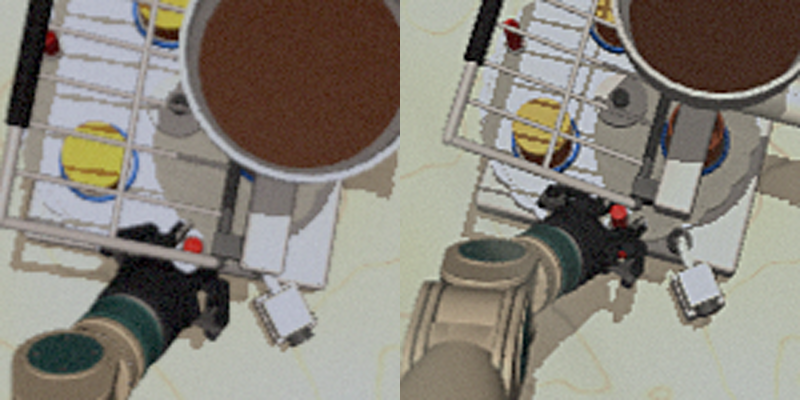

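```bash
python3 - <<'E'
from h import *
np.set_printoptions(precision=4,suppress=True)
def tri(a,b):
    c1,d1=ray("side",*a);c2,d2=ray("top",*b)
    A=np.c_[d1,-d2];s=np.linalg.lstsq(A,c2-c1,rcond=None)[0];p,q=c1+d1*s[0],c2+d2*s[1]
    return (p+q)/2,np.linalg.norm(p-q)
print(-K('side')[2].T@K('side')[3],-K('top')[2].T@K('top')[3])
print(tri((341.4,307.6),(356,315.5)),tri((335,290),(352,306)))
for n,x,y in(('top',300,230),('side',275,205)):
    im=cv2.imread(f'pics/{n}13.png')[y+40:y+115,x-20:x+80];cv2.imwrite(f'pics/z{n}.png',cv2.resize(im,(800,600),interpolation=cv2.INTER_CUBIC))
E
```

```text
[ 0.1334 -0.085   1.5249] [ 0.3735 -0.0247  1.5064]
(array([ 0.3851, -0.1179,  0.0488]), np.float64(0.002626546385064604)) (array([ 0.4052, -0.0966,  0.1986]), np.float64(0.00280105526250684))
```

View pics/ztop.png

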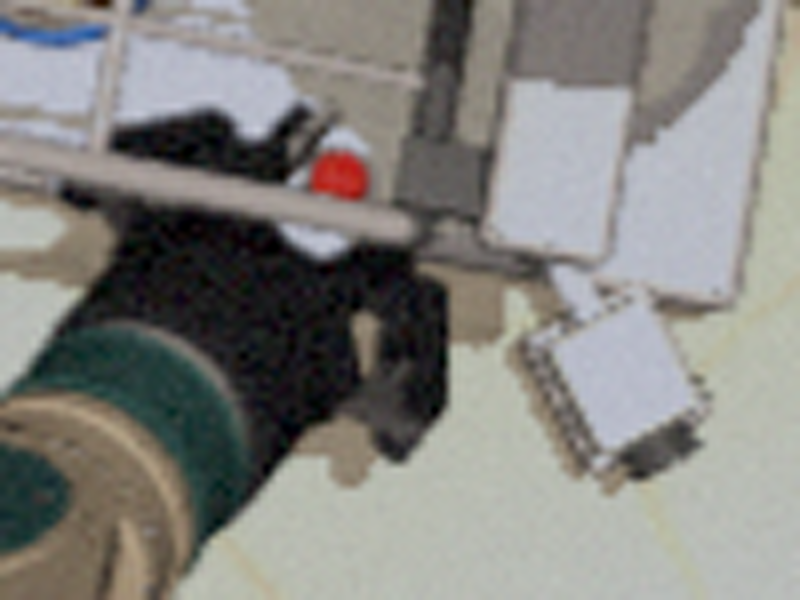

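View pics/zside.png

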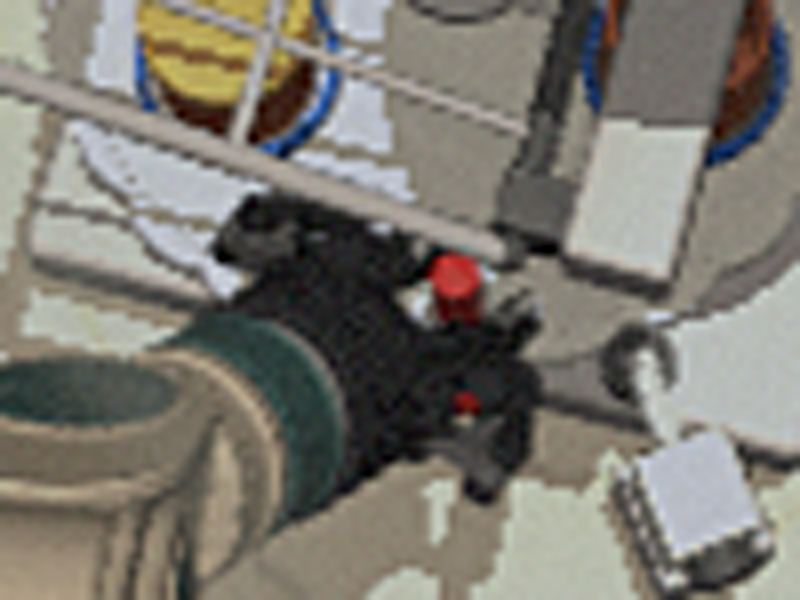

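```bash
python3 - <<'E'
from h import *
np.set_printoptions(precision=4,suppress=True)
def tri(a,b):
    c1,d1=ray("side",*a);c2,d2=ray("top",*b)
    A=np.c_[d1,-d2];s=np.linalg.lstsq(A,c2-c1,rcond=None)[0];p,q=c1+d1*s[0],c2+d2*s[1]
    return (p+q)/2,np.linalg.norm(p-q)
S=lambda x,y:(255+x/8,245+y/8);T=lambda x,y:(280+x/8,270+y/8)
for a,b in(((697,490),(628,375)),((640,465),(550,345)),((705,432),(635,295)),((755,525),(705,400)),((680,558),(605,455)),((660,440),(580,315))):
    print(*tri(S(*a),T(*b)))
print('post',*tri(S(457,270),T(340,175)))
E
```

```text
[ 0.381  -0.1198  0.098 ] 2.234546937749177e-05
[ 0.3909 -0.0978  0.0799] 0.003043116860094496
[ 0.4061 -0.1226  0.0766] 0.0020973654527115214
[ 0.3728 -0.143   0.0873] 0.0034035457685099063
[ 0.3566 -0.1142  0.0958] 0.003253196346705368
[ 0.3998 -0.1056  0.0852] 2.962652385798476e-05
post [ 0.4408 -0.0299  0.148 ] 0.0007250456118273647
```

```bash
python3 -m creep '[-0.3,0.2,-0.7,-0.4,-0.5,0.3,0.65, -0.7,0.5,-1.2,-0.8,-1,0.6,0.65, -1,0.8,-1.7,-1.2,-1.4,1,0.65, -1.4,1.1,-2.2,-1.7,-1.8,1.3,0.65, -1.7,1.4,-2.6,-2.2,-2.2,1.7,0.65, -1.7,1.4,-2.6,-2.4,-2.3,1.8,0.65, -1.7,1.4,-2.6,-2.4,-2.3,1.8,0.65, -1.7,1.4,-2.6,-2.4,-2.3,1.8,0.65]'; python3 log.py;  python3 - <<'E'
from h import *
for n in('top','side'): cv2.imwrite(f"pics/{n}14.png",cv2.convertScaleAbs(r.get_image(n),alpha=1.4))
a=cv2.imread('pics/top14.png')[230:330,270:370];b=cv2.imread('pics/side14.png')[220:320,260:360]
f=lambda i:cv2.resize(i,(400,400),interpolation=cv2.INTER_CUBIC)
cv2.imwrite("pics/g14.png",cv2.hconcat([f(a),f(b)]))
E
```

```text
time_s: 23.1
ee_pos: [0.4604, -0.072, 0.0947]
tcp_rot: [[-0.671, 0.573, 0.47], [0.469, 0.819, -0.329], [-0.574, -0.0, -0.819]]
force: [0.4, -0.4, 1.0]
finger_gap: 0.352
23.1 [ -7.2743  -8.0707 -55.6991  10.5674 -15.4688  23.2584] [ 0.4604 -0.072   0.0947] 0.35236316814219104 [ 0.3849 -0.3614  0.9636]
[[-0.6713  0.5731  0.4701]
 [ 0.4693  0.8195 -0.3289]
 [-0.5737 -0.0001 -0.8191]]
```

View pics/g14.png

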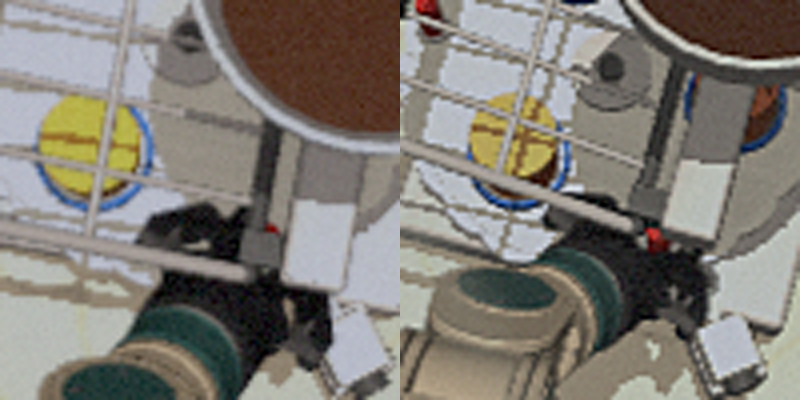

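```bash
cat > chk.py <<'E'
from fit import *
import sys
tag=sys.argv[1]
p=[.5791,-.0183,np.radians(-99.6),0,.8]
out=[]
for n,(x,y) in(('top',(250,190)),('side',(240,170))):
    im=cv2.imread(f'pics/{n}{tag}.png')[y:y+150,x:x+100];im=cv2.resize(im,(400,600),interpolation=cv2.INTER_CUBIC)
    for dl,col in((0,(0,200,0)),(-15,(255,0,255))):
        p[3]=np.radians(dl);m=model(p)
        for k,rad in(('lid1',.0315),('lid2',.0315),('pa',.009),('pc',.009),('pb',.009)):
            a=np.linspace(0,6.28,60);q=(px(n,np.array(m[k])+np.c_[rad*np.cos(a),rad*np.sin(a),0*a])-[x,y]+.5)*4
            cv2.polylines(im,[q.astype(int)],True,col,1)
        for k in ('nest',):
            a=np.linspace(0,6.28,60);q=(px(n,np.array(m[k])+np.c_[.038*np.cos(a),.038*np.sin(a),0*a])-[x,y]+.5)*4
            cv2.polylines(im,[q.astype(int)],True,col,1)
    out.append(im)
cv2.imwrite(f'pics/chk{tag}.png',cv2.hconcat(out))
E
python3 chk.py 14
```

```text
(no output)
```

View pics/chk14.png

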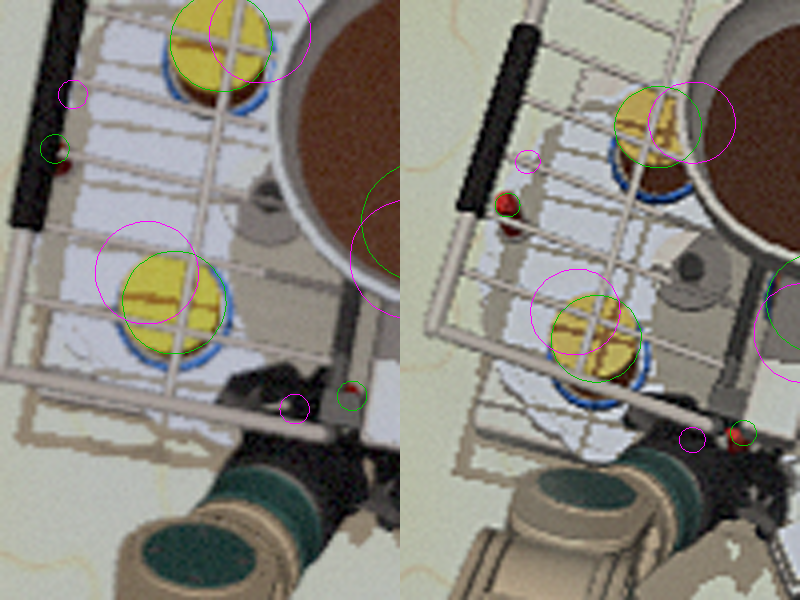

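```bash
python3 -m creep '[0,0,0,0,0,-0.7,0.65, 0,0,0,0,0,-2,0.65, 0,0,0,0,0,-3.5,0.65, 0,0,0,0,0,-5,0.65, 0,0,0,0,0,-6.5,0.65, 0,0,0,0,0,-8,0.65, 0,0,0,0,0,-9,0.65, 0,0,0,0,0,-9.5,0.65]'; python3 log.py;  python3 - <<'E'
from h import *
for n in('top','side'): cv2.imwrite(f"pics/{n}15.png",cv2.convertScaleAbs(r.get_image(n),alpha=1.4))
E
python3 chk.py 15; python3 go.py .38,.0,.22,-20,65 .36,.06,.30,-10,75 .36,.12,.38,0,85
```

```text
time_s: 24.2
ee_pos: [0.4158, -0.0404, 0.1733]
tcp_rot: [[-0.671, 0.572, 0.471], [0.469, 0.82, -0.328], [-0.574, 0.001, -0.819]]
force: [-0.4, 1.2, 0.6]
finger_gap: 0.351
24.2 [ -1.9025 -21.7796 -52.6482  28.642  -18.2175  28.0185] [ 0.4158 -0.0404  0.1733] 0.3510797556934623 [-0.364   1.2472  0.6317]
[[-0.671   0.5724  0.4713]
 [ 0.4687  0.82   -0.3285]
 [-0.5745  0.0005 -0.8185]]
now [ 0.4159 -0.0405  0.173 ] h -34.9 e 54.9
[ -7.5  10.  -12.9] [ 1.6  1.3 -6.9]
[-10.6  19.7 -22.7] [  1.2   5.  -16.3]
[-12.1  29.1 -33.2] [ -0.6  10.  -24.8]
```

View pics/chk15.png

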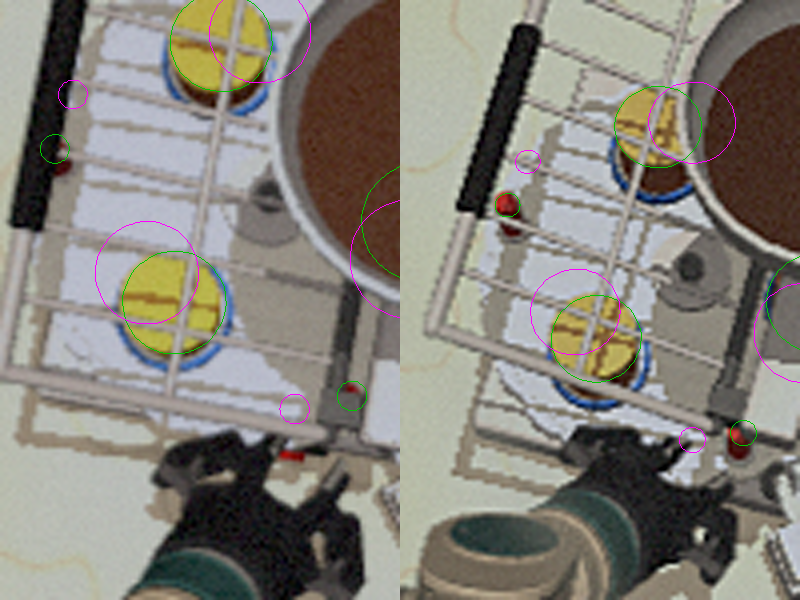

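```bash
python3 -m creep '[-3.5,5,-6.5,0.8,0.6,-3.5,0.65, -7.5,10,-12.9,1.6,1.3,-6.9,0.65, -8.5,13,-16,1.5,2.5,-10,0.8, -9.5,16.5,-19.5,1.3,3.8,-13.2,0.9, -10.6,19.7,-22.7,1.2,5,-16.3,1, -11.1,23,-26,0.6,6.7,-19.2,1, -11.6,26,-29.6,0,8.4,-22,1, -12.1,29.1,-33.2,-0.6,10,-24.8,1]' 30; python3 log.py; python3 - <<'E'
from h import *
for n in('top','side'):
    cv2.imwrite(f"pics/{n}16.png",cv2.convertScaleAbs(r.get_image(n),alpha=1.4))
    for o in r.find_in(n,'guard_handle')[:2]: print(n,o['confidence'],tw(n,o['centre']))
E
```

```text
time_s: 25.3
ee_pos: [0.3606, 0.1208, 0.3799]
tcp_rot: [[-0.996, -0.002, 0.085], [-0.002, 1.0, 0.0], [-0.085, 0.0, -0.996]]
force: [0.0, 0.9, 0.4]
finger_gap: 0.003
25.3 [  9.3474 -15.626  -15.6429  85.1565  -0.7722   9.1953] [0.3606 0.1208 0.3799] 0.0032355801960793447 [0.039  0.9315 0.3731]
[[-0.9964 -0.0021  0.0852]
 [-0.0021  1.      0.0004]
 [-0.0852  0.0002 -0.9964]]
top 0.7 [0.56039381 0.0534112  0.3119173 ]
top 0.51 [0.55799952 0.03090127 0.07373909]
side 0.74 [0.54925057 0.04912947 0.31204413]
```

View pics/top16.png

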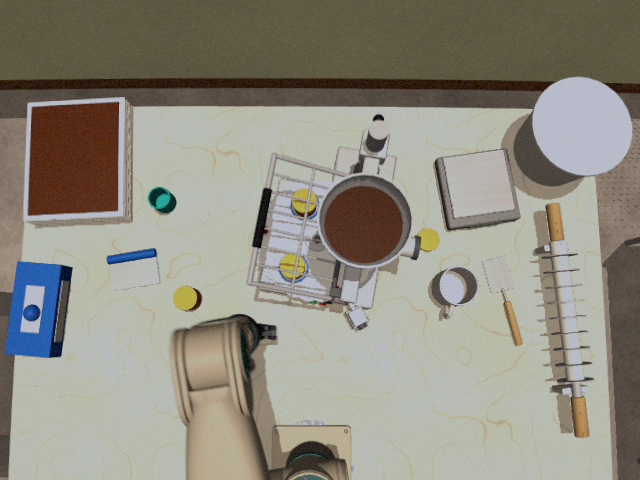

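View pics/side16.png

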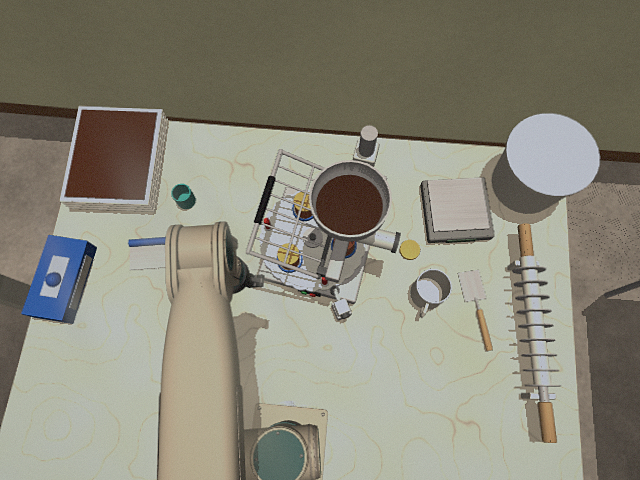

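```bash
python3 go.py .38,.12,.42,0,87 .598,.101,.42,0,90
```

```text
now [0.3608 0.1201 0.3789] h -0.2 e 85.0
[-0.  2.  0.] [-2.3 -0.  -3.9]
[-0.  5.  0.] [-24.   -1.9  -2. ]
```

```bash
python3 -m creep '[0,2,0,-2.3,0,-3.9,1, 0,2.5,0,-6,-0.3,-3.6,1, 0,3,0,-9.6,-0.6,-3.3,1, 0,3.5,0,-13.2,-1,-3,1, 0,4,0,-16.8,-1.3,-2.7,1, 0,4.5,0,-20.4,-1.6,-2.4,1, 0,5,0,-24,-1.9,-2,1, 0,5,0,-24,-1.9,-2,1]'; python3 log.py; python3 - <<'E'
from h import *
for n in('top','side'): cv2.imwrite(f"pics/{n}17.png",cv2.convertScaleAbs(r.get_image(n),alpha=1.4))
a=cv2.imread('pics/top17.png')[150:300,200:350];b=cv2.imread('pics/side17.png')[130:280,200:350]
f=lambda i:cv2.resize(i,(400,400),interpolation=cv2.INTER_CUBIC)
cv2.imwrite("pics/g17.png",cv2.hconcat([f(a),f(b)]))
for n,o in(('top',(200,150)),('side',(200,130))):
    print((px(n,[[.598,.101,.42],[.598,.1,.331]])-o)*2.667)
E
```

```text
time_s: 26.5
ee_pos: [0.5991, 0.0998, 0.416]
tcp_rot: [[-1.0, 0.002, -0.005], [0.002, 1.0, -0.001], [0.005, -0.001, -1.0]]
force: [-0.6, -0.4, -0.1]
finger_gap: -0.001
26.5 [ 3.3859 12.3981 15.9022 93.7872 -0.0447  3.5   ] [0.5991 0.0998 0.416 ] -0.0009534459653365247 [-0.5685 -0.3886 -0.0794]
[[-1.      0.002  -0.0049]
 [ 0.002   1.     -0.0011]
 [ 0.0049 -0.0011 -1.    ]]
[[152.33670649 146.84015893]
 [166.00190622 169.42902059]]
[[161.70486508 141.33175728]
 [173.64078984 179.26930363]]
```

View pics/g17.png

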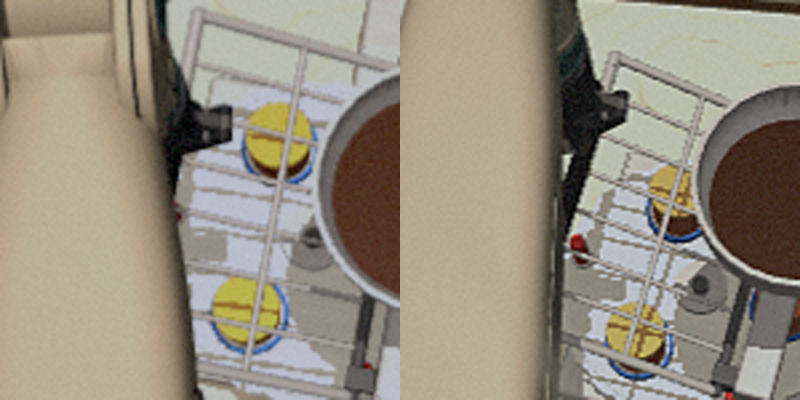

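```bash
python3 -m creep '[0,0,0,0.4,-0.1,1.2,1, 0,0,0,0.9,-0.3,2.4,1, 0,0,0,0.9,-0.3,3.6,1, 0,0,0,0.9,-0.3,4.6,1, 0,0,0,0.9,-0.3,5.4,1, 0,0,0,0.9,-0.3,6.2,1, 0,0,0,0.9,-0.3,7,1, 0,0,0,0.9,-0.3,7.6,1]'; python3 log.py
```

```text
time_s: 27.6
ee_pos: [0.5879, 0.0974, 0.3415]
tcp_rot: [[-1.0, 0.001, -0.004], [0.001, 1.0, -0.001], [0.004, -0.001, -1.0]]
force: [0.1, 0.3, 1.7]
finger_gap: -0.001
27.6 [ 3.2072 11.0203  5.4922 84.6952 -0.0266  3.2665] [0.5879 0.0974 0.3415] -0.0005639601704888037 [0.1049 0.3338 1.6605]
[[-1.      0.001  -0.0039]
 [ 0.001   1.     -0.0007]
 [ 0.0039 -0.0007 -1.    ]]
```

```bash
python3 -m creep '[0,0,0,0,0.3,0.9,1, 0,0,0,0,0.6,1.8,1, 0,0,0,0,0.8,2.7,1, 0,0,0,0,1,3.6,1, 0,0,0,0,1.1,4.5,1, 0,0,0,0,1.2,5.4,1, 0,0,0,0,1.3,6.3,1, 0,0,0,0,1.3,7.2,1]'; python3 log.py
```

```text
time_s: 28.6
ee_pos: [0.5874, 0.1104, 0.2688]
tcp_rot: [[-1.0, 0.001, -0.004], [0.001, 1.0, -0.001], [0.004, -0.001, -1.0]]
force: [1.2, 1.3, 3.3]
finger_gap: -0.001
28.6 [ 4.4593 12.2844 -1.5451 76.4166 -0.0177  4.5125] [0.5874 0.1104 0.2688] -0.0014355267817172202 [1.1887 1.2687 3.3366]
[[-1.      0.0009 -0.0043]
 [ 0.0009  1.     -0.0006]
 [ 0.0043 -0.0006 -1.    ]]
```

```bash
python3 -m creep '[0,0,0,0,0,0.9,1, 0,0,0,0,-0.1,1.8,1, 0,0,0,0,-0.3,2.7,1, 0,0,0,0,-0.4,3.6,1, 0,0,0,0,-0.6,4.5,1, 0,0,0,0,-0.9,5.4,1, 0,0,0,0,-1.2,6.3,1, 0,0,0,0,-1.5,7.2,1]'; python3 log.py; python3 -m creep '[0,0,0,0,-0.2,0.3,1, 0,0,0,0,-0.3,0.6,1, 0,0,0,0,-0.4,0.8,1, 0,0,0,0,-0.4,0.9,1, 0,0,0,0,-0.4,1,1, 0,0,0,0,-0.4,1.1,1, 0,0,0,0,-0.4,1.2,1, 0,0,0,0,-0.4,1.2,1]'; python3 log.py
```

```text
time_s: 29.6
ee_pos: [0.5868, 0.095, 0.1961]
tcp_rot: [[-1.0, 0.001, -0.005], [0.001, 1.0, -0.001], [0.005, -0.001, -1.0]]
force: [-1.5, -0.7, 2.6]
finger_gap: 0.001
29.6 [ 2.9879 14.12   -8.0803 68.09   -0.0476  3.047 ] [0.5868 0.095  0.1961] 0.00114268290586044 [-1.5111 -0.7095  2.5893]
[[-1.      0.001  -0.005 ]
 [ 0.001   1.     -0.0011]
 [ 0.005  -0.0011 -1.    ]]
time_s: 30.6
ee_pos: [0.5868, 0.0905, 0.1867]
tcp_rot: [[-1.0, 0.001, -0.004], [0.001, 1.0, -0.002], [0.004, -0.002, -1.0]]
force: [-5.0, -1.5, 13.7]
finger_gap: -0.001
30.6 [ 2.59   14.3621 -8.9409 66.9166 -0.1231  2.6527] [0.5868 0.0905 0.1867] -0.0005984455915675191 [-5.0462 -1.5212 13.6987]
[[-1.      0.0011 -0.0037]
 [ 0.0011  1.     -0.0023]
 [ 0.0037 -0.0023 -1.    ]]
```

```bash
python3 -m creep '[0,0,0,0,0,-0.5,1, 0,0,0,0,0,-2,1, 0,0,0,0,0.3,-5,1, 0,0,0,0,0.6,-9,1, 0,0,0,0,1,-13,1, 0,0,0,0,1,-17,1, 0,0,0,0,1,-21,1, 0,0,0,2,1.5,-24,1]'; python3 -m creep '[0,0,0,4,0.5,0,1, 0,0,0,9,1,0,1, 0,0,0,14,1.5,0,1, 0,0,0,19,2,0,1, 0,0,0,20,5,0,1, 0,0,0,20,9,0,1, 0,0,0,20,10,0,1, 0,0,0,20,10,0,1]'; python3 log.py; python3 - <<'E'
from h import *
for n in('top','side'): cv2.imwrite(f"pics/{n}18.png",cv2.convertScaleAbs(r.get_image(n),alpha=1.4))
a=cv2.imread('pics/top18.png')[140:340,220:420];b=cv2.imread('pics/side18.png')[130:330,220:420]
f=lambda i:cv2.resize(i,(400,400),interpolation=cv2.INTER_CUBIC)
cv2.imwrite("pics/g18.png",cv2.hconcat([f(a),f(b)]))
E
python3 chk.py 18
```

```text
time_s: 31.6
ee_pos: [0.5689, 0.106, 0.4288]
tcp_rot: [[-1.0, 0.002, -0.001], [0.002, 1.0, -0.002], [0.001, -0.002, -1.0]]
force: [-0.8, 0.7, 0.8]
finger_gap: -0.0
time_s: 32.6
ee_pos: [0.3691, 0.2066, 0.429]
tcp_rot: [[-1.0, 0.0, -0.001], [0.0, 1.0, -0.003], [0.001, -0.003, -1.0]]
force: [0.2, -0.1, 1.3]
finger_gap: 0.001
32.6 [20.5439 -7.2203 -3.1845 94.1378 -0.1218 20.5628] [0.3691 0.2066 0.429 ] 0.001233370936153922 [ 0.1943 -0.148   1.3168]
[[-1.      0.0003 -0.0009]
 [ 0.0003  1.     -0.0026]
 [ 0.0009 -0.0026 -1.    ]]
```

View pics/g18.png

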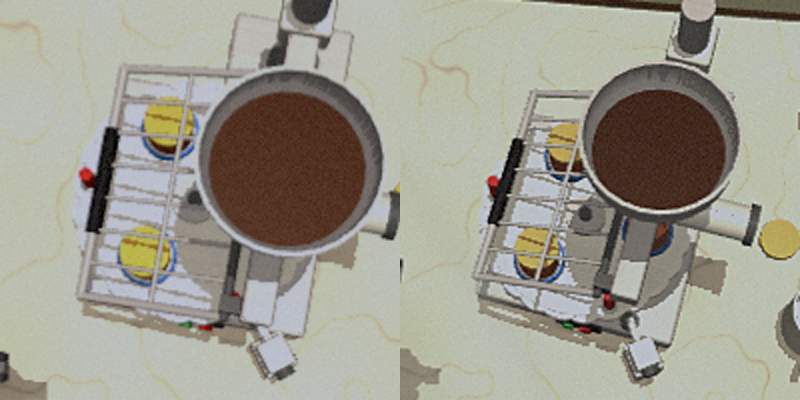

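View pics/chk18.png

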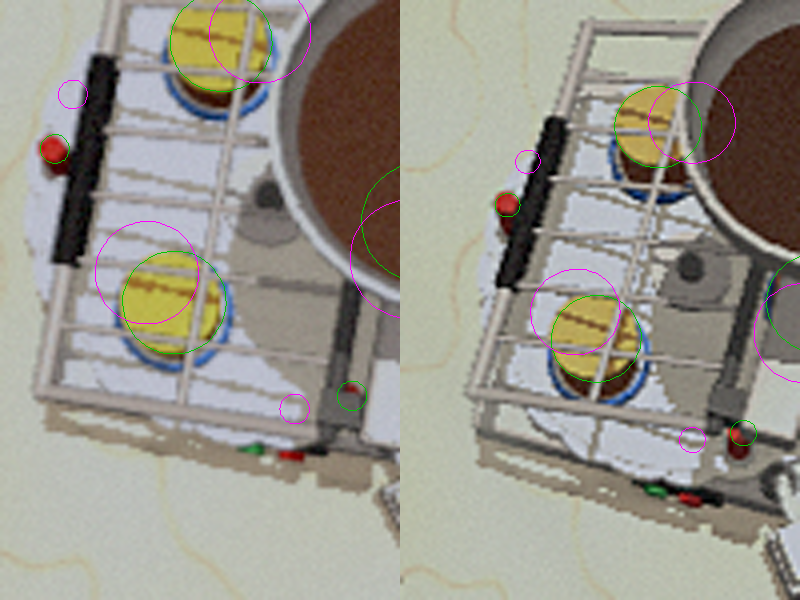

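```bash
python3 - <<'E'
from fit import *
out=[]
for n,(x,y) in(('top',(250,190)),('side',(240,170))):
    im=cv2.imread(f'pics/{n}18.png')[y:y+75,x:x+50];im=cv2.resize(im,(400,600),interpolation=cv2.INTER_CUBIC)
    for g,c in((0,(0,255,0)),(.08,(255,0,255))):
        m=model([.5791,-.0183,np.radians(-99.6),0,g]);q=(px(n,[m['h1'],m['h2']])-[x,y]+.5)*8;cv2.line(im,*[tuple(map(int,v)) for v in q],c,2)
    out.append(im)
cv2.imwrite('pics/gd.png',cv2.hconcat(out))
im=cv2.imread('pics/side18.png')[220:280,310:370];cv2.imwrite('pics/np.png',cv2.resize(im,(480,480),interpolation=cv2.INTER_CUBIC))
E
```

View pics/gd.png

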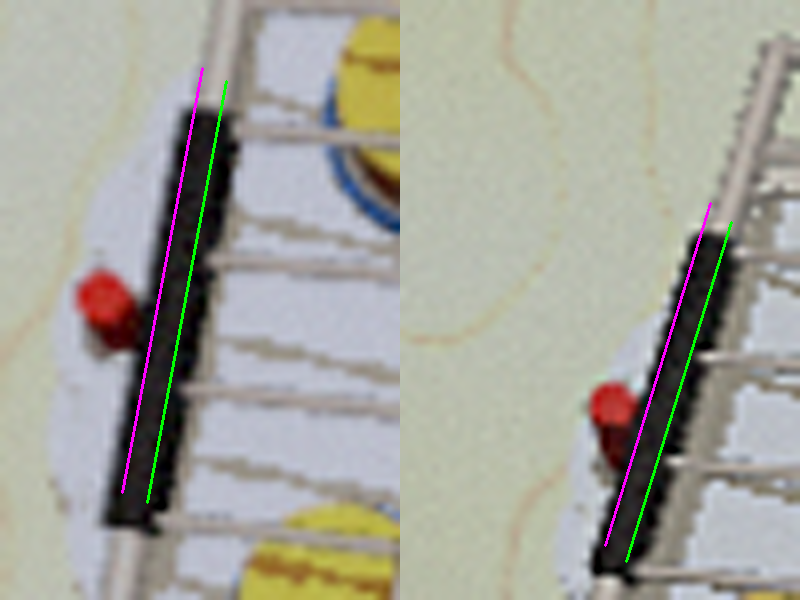

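View pics/np.png

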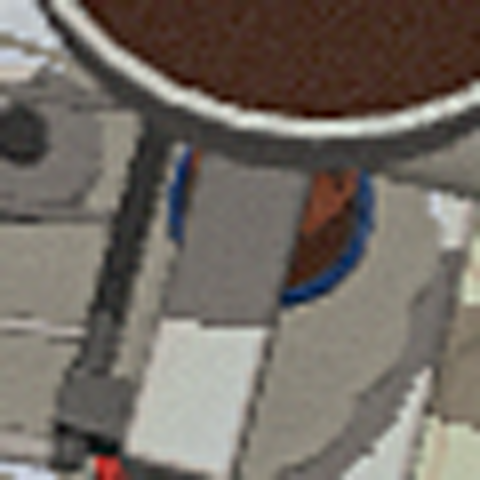

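```bash
python3 - <<'E'
from cell import r
print(r.close_job())
E
```

```text
the job is handed in; nothing more can be done
None
```

I handed the job in at about 33 s. The empty pot is in the free nest, that nest is under the nozzle, and the guard is down. `close_job` gives no verdict, so I don't know the result.

**What I did**
- I picked up the brown pot with the tool leaning 45° and lowered it under the raised guard into the nest. The wrist force changed from about −2.4 N to +3.8 N when the pot reached the floor.
- I held post_c between the half-open fingers and turned the table 135° (nine clicks) anticlockwise.
- I pushed the guard handle down slowly until it met the stop: 13.7 N with the finger tip at 0.187 m, which puts the handle at 0.177 m. I then backed the arm well clear.

**Last checks**
- **Table:** in both cameras, the lids and posts that show line up with the projection for nest under nozzle. The force was near zero before I let go of the post.
- **Pot:** seen from above right after release, it stood within about 1 to 2 mm of the nest's centre. At the end I could only partly see it behind the beam, still inside its blue ring.
- **Guard:** the force and height say it is on its stop. The picture disagreed slightly: the handle showed about 1 pixel (2 to 3 mm) off the fully-down projection. I put that down to calibration and did not check it again.
- **Other things on the bench:** in the full views taken before I lowered the guard, they looked unmoved where visible. I did not measure them.

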